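# Set up the turner's chuck for the next cup

## Robot

A 6-joint arm with a two-finger parallel gripper is mounted at the origin on the work surface. World frame = base frame: x ahead of the robot, y to its left, z up, the work surface at z = 0. Lengths are in m, angles in rad, forces in N, time in s.
With the tool pointing down it reaches from about 0.35 to 1 m from the base axis. Payload 7.1 kg.
Tool frame: the origin (TCP) lies at the very end of the fingers, on their centre line; the grasp point (between the pads) lies 19 mm behind it; x points along the fingers, y is the direction in which the jaws open and shut, and the axes are right-handed (so a half turn about x gives the same grasp; the last joint's range is limited). The gripper opens to 85 mm and grips with 20 to 120 N. Pads are 22 mm wide; open, the fingers measure 114 mm over their backs; the gripper's body (76 mm by 85 mm) begins 54 mm behind the grasp point. The pads swing forward as they close: fully open they stand 13 mm farther back than shut.
Start: joints at [1.141, 0.423, 1.63, -0, 1.089, -0.019], TCP at [0.25, 0.573, 0.209] pointing down, gripper open.
Joint ranges: [-3, 3], [-0.9, 2.11], [0.09, 2.58], [-1.31, 4.45], [0.11, 2.69], [-2.54, 2.54]. Speed limits (rad/s): [2.39, 2.39, 3.01, 3.14, 3.14, 3.14].

## Interface

Orientations are given as a rotation vector (axis times angle).
In Python, from cell import r, vision gives the robot as it stands.
- The arm moves only by the tool jog_arm, never from a script. Its arguments are lists of equal length, an entry for each row: "delta_pos": the shift along the world's x, y, z in units of 40 mm (1.0 is 40 mm), a list of three; "twist": the turn about the world's z in units of 6 degrees (1.0 is 6 degrees). A call has 1 to 12 rows; each row shifts and turns the commanded pose from where the row before left it; what a row does not reach is not made up. A row lasts 1/10 s, in which the tool goes at most 50 mm and 8.59 degrees, less where a joint would pass 70% of its speed; a pose out of reach is approached as far as the arm can. A call is refused whole if a number of a shift passes 1 or a number of a turn 1, either way. A call with a gripper value outside its range is refused whole. "gripper" is the closure in counts, from 0 (fully open) to 255 (shut), set as the call begins (left out, the last holds). The fingers move at their own pace and stop on an object; "squeeze" is the grip in N (left out, the last holds). Time passes only in rows, so rows that do not move let the fingers close. It gives the time, the measured TCP pose, the force and the opening at its end, in the units of the state.
- r.observe(): the state, without advancing time (a new reading comes with each control period).
- vision.read_camera(name): name is "scene" or "top" or "wrist"; returns a dict with "pixels" (384x512x3 uint8, blue, green, red), "z_map" (384x512 float32, m along the optical axis (not along the pixel's ray), 0 where there is no reading), "mtx" (3x3 intrinsics, pixels), "world_to_cam" (4x4, takes a point from world to camera coordinates); the wrist camera has in their place "T_tool_cam" (4x4, takes a point from camera to tool coordinates, whose origin is the TCP and whose axes are the tool frame's). Camera axes: x right, y up, looking along -z (the intrinsics and any distortion apply to the point x, -y, -z); pixel columns grow to the right and rows downward; lengths in m; the calibration is good to about 2 mm. A picture is of the moment at which its call begins: read the wrist's pose just before it.
- r.close_job(): hands the job in, once; it reports no verdict.
The state is a dict: "t": time; "joint_positions": joint angles; "qvel": joint speeds; "joint_efforts": joint torques, N m; "eef_pos": TCP position; "orientation": TCP orientation; "ft_force": force on the tool from outside, world axes, zero at the start; "moment": the same for the moment, N m; "width": opening from 0.0 (shut) to 1.0 (fully open).
Only numpy, scipy, OpenCV 4.12 (cv2) and the standard library are available. Lean on these libraries where they do the work, as an engineer would, in place of code of your own. Each camera call takes 0.05 s, during which the arm holds its last target.

## Task

First push the red mushroom stop fully down so that it latches, then put the reversing lever upright in neutral. Then stand every finished cup upright on the drying board and set the pale blank, tenon down, in the middle of the chuck, turning the chuck's sleeve clockwise by its handle until the jaws grip it firmly (sleeve turned home). Only when the cups are away and the blank is gripped, twist the red stop clockwise until it releases and comes up, and leave the blank gripped, the lever in neutral, the cups on the board and the other things on the bench where they are.

Things in the scene. Friction and masses are not known exactly. Their poses are not given: they have to be found in the camera images.
- stop_turn (a joint): turn of the red mushroom cap in rad, clockwise seen from above positive, 0 to 0.75 (about 43 degrees), starts at 0. Turning the latched cap clockwise lifts it 12 mm per rad, so that it is fully up at the end of the turn; it stays where it is left
- stop_top (a point): middle of the top face of the red mushroom cap on the near end of the green control box; the cap is round, 42 mm across, 25 mm high and can be gripped round its side. This point is 95 mm above the table when the stop is up and 86 mm when it is fully down (9 mm travel; takes about 7 N, and it stays down, latched, when let go); the cap's axis is vertical
- lever (a joint): lean of the reversing lever in rad: 0 is upright = neutral (in line with the white mark), positive leans to the control box's +y side, range -0.7 to 0.7; friction keeps it where it is left
- lever_ball (a point): centre of the black ball, 26 mm across, at the end of the reversing lever, 80 mm from its pivot
- lever_pivot (a point): pivot of the reversing lever, 60 mm above the table at the far end of the green control box (box 190 x 90 x 55 mm high); x axis of this frame = the hinge line, along the box away from the robot; y = across the box; z up
- sleeve (a joint): turn of the chuck's sleeve in rad, clockwise seen from above positive, 0 to 1.25: it moves all four jaws inwards 6.7 mm per rad. The jaws touch the blank's tenon at about 0.9 and grip it, springing a little, from there to the stop at 1.25; friction keeps it where it is left
- sleeve_grip (a point): middle of the upright black handle on the sleeve's arm: round, 20 mm across, from 49 to 91 mm above the table (this point at 74 mm), 80 mm from the chuck's axis; turns with the sleeve
- chuck_seat (a point): centre of the chuck's round steel face, 36 mm above the table, axis vertical; the blank's tenon stands on it between the four jaws, which rise 22 mm above the face and leave a 48 mm wide opening at sleeve 0
- jaw1: one of the four aluminium jaws; origin on the chuck's axis at face height (shifts with the jaw)
- jaw2: another of the four jaws, as jaw1
- jaw3: another of the four jaws, as jaw1
- jaw4: another of the four jaws, as jaw1
- board: fixed cork-topped drying board, 110 (x) x 330 (y) x 3 mm; origin at the centre of its underside, top 3 mm above the table
- blank: pale turned wooden blank, standing upright: tenon below 36 mm across and 28 mm high, body above 50 mm across and 44 mm high, 72 mm in all, about 120 g. Origin at the centre of the tenon's underside, z up
- cup1: finished lacquered wooden stem cup (red-brown), standing upright: foot 44 mm across, bowl 53 mm across at its widest and straight enough to grip between 40 and 70 mm up, 78 mm tall, 90 g. Origin at the centre of the underside, z up. May be absent (None)
- cup2: finished lacquered wooden stem cup (black), standing upright: foot 44 mm across, bowl 53 mm across at its widest and straight enough to grip between 40 and 70 mm up, 78 mm tall, 90 g. Origin at the centre of the underside, z up. May be absent (None)
- cup3: finished lacquered wooden stem cup (red-brown), standing upright: foot 44 mm across, bowl 53 mm across at its widest and straight enough to grip between 40 and 70 mm up, 78 mm tall, 90 g. Origin at the centre of the underside, z up. May be absent (None)
- cup4: finished lacquered wooden stem cup (black), standing upright: foot 44 mm across, bowl 53 mm across at its widest and straight enough to grip between 40 and 70 mm up, 78 mm tall, 90 g. Origin at the centre of the underside, z up. May be absent (None)
- sanding_block: bystander: cork sanding block 65 x 40 x 22 mm; origin under its centre
- ring_stock: bystander: pale wooden ring, 70 mm across, 22 mm high; origin under its centre
- tin: bystander: small tin, 50 mm across, 55 mm high; origin under its centre
- wax: bystander: yellow wax block 50 x 32 x 20 mm; origin under its centre
- pencil: bystander: green pencil 160 mm long, 8 mm thick, lying along its x; origin under its middle
There are look-alikes about, which are no part of the job. What is shaped like the cup4 but green or pink is not meant.

How it is judged:
By the outcome, as a careful person would: the job done as asked, in the order asked, and still so for the second after the job is handed in, with the robot touching nothing.
Of cup1, cup2, cup3, cup4 only 3 to 4 are there at a start; the rules pass over those that are not, and their reading is None.
At some moment in a run one of cup1, cup2, cup3, cup4 may be knocked a few centimetres aside while the robot is not near it.
It also fails if it takes over 200 s, if anything falls off the work surface, if the arm or the gripper's body presses on something with over 40 N, if the wrist force passes 120 N, or if a joint passes its speed limit or range.

## Working session

There is one attempt and no reset: what is moved stays moved. The work goes in short steps, Python scripts to look and compute and a tool call to move; the robot and the scene stay as the last step left them, time stands still between calls to the robot, and variables do not carry over. Pictures are saved under pics/ and viewed, and the job is handed in when it is done.

Besides the shell and the picture viewer there is one more tool, called after "Emit:" by a JSON object that holds its "op" and its "data". jog_arm: Moves the arm, as the interface text tells. Its arguments: {"type":"object","properties":{"delta_pos":{"type":"array","items":{"type":"array","items":{"type":"number"}}},"twist":{"type":"array","items":{"type":"number"}},"gripper":{"type":"number"},"squeeze":{"type":"number"}},"required":["delta_pos","twist"]}

```bash
ls; mkdir -p pics; cat > h.py <<'E'
import numpy as np, cv2
from cell import r, vision
def cam(n):
    d=vision.read_camera(n); return d
def pts(d):
    z=d['z_map']; K=d['mtx']; h,w=z.shape
    u,v=np.meshgrid(np.arange(w),np.arange(h))
    X=(u-K[0,2])/K[0,0]*z; Y=(v-K[1,2])/K[1,1]*z
    P=np.stack([X,-Y,-z,np.ones_like(z)],-1)
    T=np.linalg.inv(d['world_to_cam'])
    W=P@T.T
    W=W[...,:3]; W[z<=0]=np.nan
    return W
def plane(d,u,v,z):
    K=d['mtx'];T=np.linalg.inv(d['world_to_cam'])
    c=T[:3,3]; ray=T[:3,:3]@np.array([(u-K[0,2])/K[0,0],-(v-K[1,2])/K[1,1],-1])
    return c+ray*(z-c[2])/ray[2]
E
python3 - <<'E'
from h import *
s=r.observe();print(s)
for n in ['scene','top']:
    d=cam(n);cv2.imwrite(f'pics/{n}0.png',cv2.resize(d['pixels'],(800,600),interpolation=cv2.INTER_CUBIC));print(n,d['mtx'].tolist(),np.linalg.inv(d['world_to_cam']).round(3).tolist())
    print([k for k in d])
    np.savez(f'{n}0.npz',**{k:v for k,v in d.items()})
E
```

```text
pics
{'t': 0.0, 'joint_positions': array([ 1.14098033e+00,  4.23847026e-01,  1.63068095e+00, -6.07885001e-06,
        1.08859522e+00, -1.89801544e-02]), 'qvel': array([-6.31271003e-04,  1.35647103e-04, -1.60858308e-05, -1.65764191e-04,
       -1.85202044e-05, -2.43547645e-04]), 'joint_efforts': array([ 1.95904460e-03, -5.57380092e+01, -2.81753075e+01,  2.17077496e-05,
        7.02639576e-03, -2.79630655e-06]), 'eef_pos': array([0.24933707, 0.57248431, 0.20804541]), 'orientation': array([ 0.3210916 ,  1.54700364, -0.32345105]), 'ft_force': array([ 0.16949811, -0.5812651 ,  0.72130994]), 'moment': array([ 0.0086259 ,  0.04701389, -0.00131856]), 'width': 0.9946079218293561}
scene [[366.3662968170909, 0.0, 253.8907971270111], [0.0, 366.3662968170909, 193.24954236704272], [0.0, 0.0, 1.0]] [[-0.183, -0.818, 0.545, 1.069], [0.983, -0.152, 0.101, 0.092], [0.0, 0.554, 0.832, 0.967], [0.0, 0.0, 0.0, 1.0]]
['pixels', 'z_map', 'mtx', 'world_to_cam']
top [[353.90176973226534, 0.0, 257.108839895243], [0.0, 353.90176973226534, 197.3424700906711], [0.0, 0.0, 1.0]] [[0.001, 0.993, -0.116, 0.43], [-1.0, -0.002, -0.027, -0.012], [-0.027, 0.116, 0.993, 0.926], [0.0, 0.0, 0.0, 1.0]]
['pixels', 'z_map', 'mtx', 'world_to_cam']
```

View pics/scene0.png

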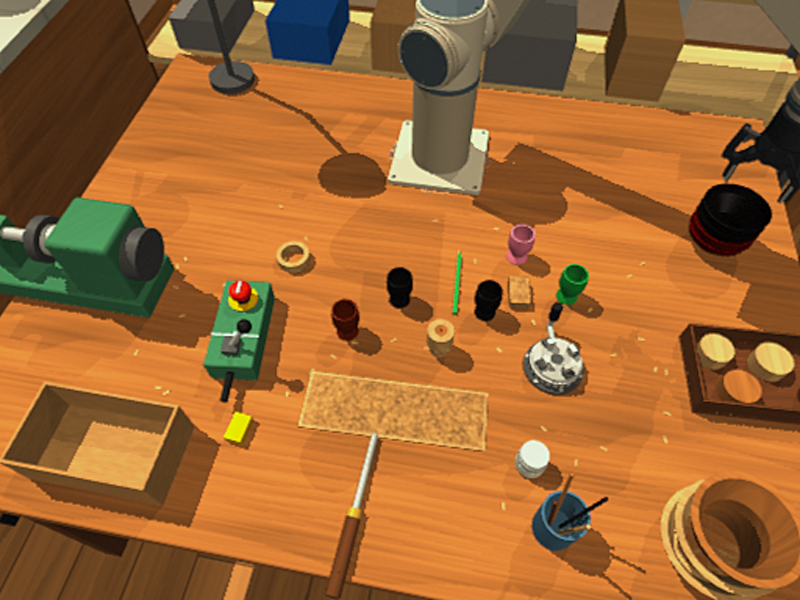

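View pics/top0.png

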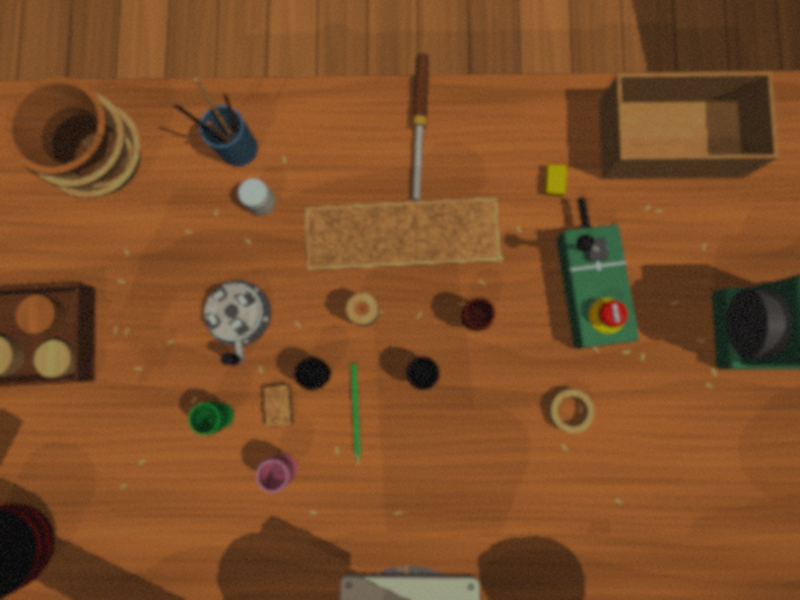

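The scene view (800x600) shows these:
- **Cups:** one red-brown cup at (345,318) and two black cups at (400,287) and (488,298). The pink cup at (521,243) and the green cup at (573,283) are look-alikes and not meant.
- **Blank:** the pale blank is at (440,335).
- **Chuck:** at (555,362), with its black handle at (556,312).
- **Control box:** the red stop is at (240,292) and the black lever ball at (243,326).

Next I'll measure these.

```bash
python3 - <<'E'
from h import *
D={n:dict(np.load(f'{n}0.npz')) for n in ['top','scene']}
k=512/800
def obj(n,u,v,rad,zmin,zmax,label):
    d=D[n];W=pts(d)
    u*=k;v*=k;rad*=k
    uu,vv=np.meshgrid(np.arange(512),np.arange(384))
    m=((uu-u)**2+(vv-v)**2<rad**2)&(W[...,2]>zmin)&(W[...,2]<zmax)
    P=W[m]
    c,rd=cv2.minEnclosingCircle(P[:,:2].astype(np.float32))
    print(label,n,len(P),'mean',P.mean(0).round(4),'circ',np.round(c,4),round(rd,4),'zmax',P[:,2].max().round(4))
for n,L in dict(scene=[('red',345,312,25),('blkA',400,282,25),('blkB',488,293,25),('blank',440,335,28)],top=[('red',478,313,28),('blkA',423,373,28),('blkB',313,373,28),('blank',362,307,28)]).items():
    for l,u,v,rd in L:
        obj(n,u,v,rd,.02,.1,l)
        obj(n,u,v,rd,.064,.1,l+' top')
obj('top',235,312,45,.03,.075,'chuck'); obj('top',232,358,18,.06,.1,'handle')
obj('scene',556,312,18,.06,.1,'handle')
obj('top',608,316,22,.085,.11,'stop');obj('scene',240,290,18,.085,.11,'stop')
obj('top',587,243,12,.1,.2,'ball');obj('scene',243,326,10,.1,.2,'ball')
obj('top',402,232,115,-.01,.012,'board')
for n in D:
    W=pts(D[n])
    cv2.imwrite(f'pics/{n}_z.png',cv2.resize(np.clip(np.nan_to_num(W[...,2])*1500,0,255).astype(np.uint8),(800,600)))
# crops
im=D['scene']['pixels'];cv2.imwrite('pics/c1.png',cv2.resize(im[170:260,120:190],(560,720)[::1] if 0 else (460,590),interpolation=cv2.INTER_CUBIC))
cv2.imwrite('pics/c2.png',cv2.resize(im[165:265,200:390],(800,420),interpolation=cv2.INTER_CUBIC))
im=D['top']['pixels'];cv2.imwrite('pics/c3.png',cv2.resize(im[110:240,340:430],(415,600),interpolation=cv2.INTER_CUBIC))
E
```

```text
red scene 310 mean [ 0.5216 -0.1099  0.0575] circ [ 0.5224 -0.1094] 0.0267 zmax 0.0803
red top scene 124 mean [ 0.525  -0.1085  0.073 ] circ [ 0.5225 -0.1101] 0.0261 zmax 0.0803
blkA scene 295 mean [ 0.4301 -0.023   0.0587] circ [ 0.4309 -0.0225] 0.027 zmax 0.0801
blkA top scene 124 mean [ 0.4331 -0.0224  0.073 ] circ [ 0.431 -0.024] 0.0267 zmax 0.0801
blkB scene 327 mean [0.426  0.1536 0.0559] circ [0.4061 0.1661] 0.0542 zmax 0.082
blkB top scene 126 mean [0.4318 0.1503 0.0731] circ [0.4293 0.1508] 0.0266 zmax 0.082
blank scene 322 mean [0.5365 0.0723 0.0637] circ [0.5301 0.0717] 0.0256 zmax 0.0754
blank top scene 225 mean [0.5314 0.0719 0.0711] circ [0.5299 0.0717] 0.0254 zmax 0.0754
red top 375 mean [ 0.5231 -0.1088  0.0477] circ [ 0.5217 -0.1079] 0.0262 zmax 0.081
red top top 117 mean [ 0.5187 -0.1034  0.0755] circ [ 0.5216 -0.1067] 0.0254 zmax 0.081
blkA top 374 mean [ 0.43   -0.0211  0.0458] circ [ 0.4299 -0.021 ] 0.0263 zmax 0.081
blkA top top 114 mean [ 0.4295 -0.0215  0.0761] circ [ 0.43   -0.0209] 0.0257 zmax 0.081
blkB top 383 mean [0.4287 0.1544 0.0492] circ [0.4289 0.151
[... 252 characters left out ...]
38] 0.0249 zmax 0.0761
chuck top 1017 mean [0.5286 0.2875 0.04  ] circ [0.516  0.2831] 0.0628 zmax 0.072
handle top 85 mean [0.451  0.2745 0.0851] circ [0.4511 0.2769] 0.0097 zmax 0.0943
handle scene 70 mean [0.4547 0.2742 0.0811] circ [0.4513 0.2745] 0.0111 zmax 0.0938
stop top 243 mean [ 0.5191 -0.3074  0.092 ] circ [ 0.5193 -0.3089] 0.021 zmax 0.0991
stop scene 134 mean [ 0.5234 -0.3089  0.0916] circ [ 0.5208 -0.3106] 0.0207 zmax 0.0979
ball top 108 mean [ 0.6168 -0.2548  0.1371] circ [ 0.6192 -0.2614] 0.0177 zmax 0.1448
ball scene 83 mean [ 0.6217 -0.257   0.1343] circ [ 0.6184 -0.2614] 0.0155 zmax 0.1432
board top 16109 mean [0.673  0.0145 0.0012] circ [0.6751 0.0152] 0.2026 zmax 0.0118
```

```bash
python3 - <<'E'
import cv2,numpy as np
a=[cv2.imread(f'pics/{c}.png') for c in ['c1','c3']]
h=590
cv2.imwrite('pics/c13.png',np.hstack([cv2.resize(x,(int(x.shape[1]*h/x.shape[0])*8//9,h)) for x in a]))
E
```

```text
(no output)
```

View pics/c13.png

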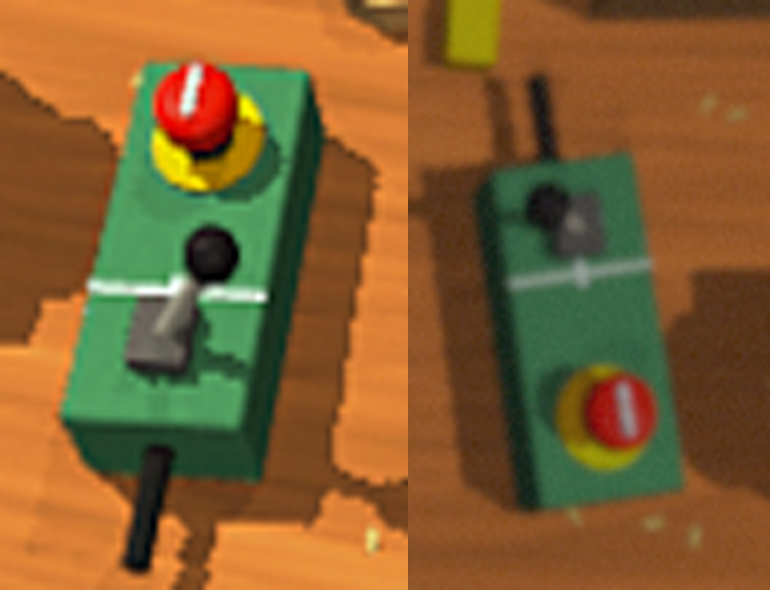

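View pics/c2.png

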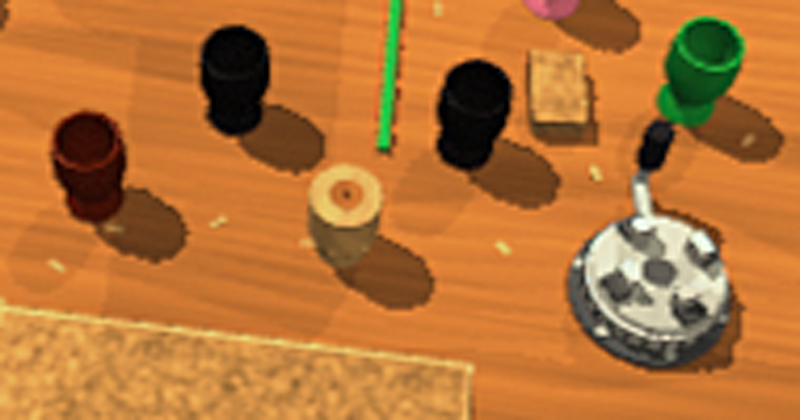

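```bash
cat >> h.py <<'E'
def rect(W,m):
    P=W[m][:,:2].astype(np.float32); return cv2.minAreaRect(P*1000)
E
python3 - <<'E'
from h import *
for n in ['top','scene']:
    d=dict(np.load(f'{n}0.npz'));W=pts(d);hsv=cv2.cvtColor(d['pixels'],cv2.COLOR_BGR2HSV)
    Z=W[...,2]
    m=(np.abs(Z-.055)<.006)&(hsv[...,0]>55)&(hsv[...,0]<90)&(hsv[...,1]>80)&(W[...,1]<-.2)&(W[...,1]>-.42)&(W[...,0]>.4)&(W[...,0]<.75)
    print(n,'box',m.sum(),rect(W,m),W[m].mean(0))
    # chuck face/jaws
    m=(np.hypot(W[...,0]-.527,W[...,1]-.284)<.07)&(Z>.028)&(Z<.075)
    jm=m&(Z>.05)
    P=W[m&(Z<.045)];
    print('face',len(P),cv2.minEnclosingCircle(P[:,:2].astype(np.float32)),'z',np.nanmedian(P[:,2]))
    nl,lab,st,cen=cv2.connectedComponentsWithStats(jm.astype(np.uint8))
    for i in range(1,nl):
        if st[i,4]>4: print(' jaw',st[i,4],W[lab==i].mean(0).round(4),W[lab==i].max(0).round(3))
    # board: corner via colour edges
    # white mark
    m=(hsv[...,1]<60)&(hsv[...,2]>140)&(np.abs(Z-.055)<.006)&(W[...,1]<-.2)&(W[...,1]>-.4)&(W[...,0]>.5)&(W[...,0]<.65)
    print('mark',m.sum(),rect(W,m) if m.sum() else '')
    m=(np.abs(Z)>.1)&(Z<.17)&(np.hypot(W[...,0]-.619,W[...,1]+.262)<.03)
    P=W[m]; A=np.c_[2*P,np.ones(len(P))];s=np.linalg.lstsq(A,(P**2).sum(1),rcond=None)[0]
    print('lever',len(P),P[P[:,2].argmax()],P.min(0),P.max(0),'sphere',s[:3],np.sqrt(s[3]+s[:3]@s[:3]))
d=dict(np.load('top0.npz'))
for u,v in [(305,208),(498,199),(502,261),(309,269)]: print(plane(d,u*.64,v*.64,.003).round(4))
d=dict(np.load('scene0.npz'))
for u,v in [(312,372),(488,393),(486,449),(299,426)]: print(plane(d,u*.64,v*.64,.003).round(4))
E
```

```text
top box 1644 ((570.09033203125, -300.89825439453125), (185.86898803710938, 87.31487274169922), 7.088010311126709) [ 0.57054382 -0.29772089  0.0546059 ]
face 875 ((0.5179305076599121, 0.2865328788757324), 0.06027479097247124) z 0.03620027507278656
 jaw 32 [0.5531 0.305  0.057 ] [0.561 0.313 0.06 ]
 jaw 32 [0.545 0.266 0.057] [0.553 0.274 0.061]
 jaw 32 [0.5149 0.3126 0.0578] [0.523 0.321 0.062]
 jaw 32 [0.5068 0.2743 0.0577] [0.515 0.284 0.062]
mark 26 ((599.4983520507812, -293.44329833984375), (7.738985538482666, 67.04814147949219), 3.9242019653320312)
lever 108 [ 0.62007624 -0.25389699  0.14475297] [ 0.60641015 -0.27901263  0.10002971] [ 0.62966645 -0.24386854  0.14475297] sphere [ 0.61998518 -0.26052753  0.12129902] 0.020416323137570375
scene box 1057 ((568.6180419921875, -303.1244812011719), (192.27239990234375, 87.55113983154297), 7.678752899169922) [ 0.58706979 -0.2982519   0.05409643]
face 629 ((0.5175049304962158, 0.2835789620876312), 0.060182008892297745) z 0.035524450674128905
 jaw 18 [0.4596 0.2761 0.0648] [0.462 0.282 0.074]
 jaw 25 [0.5073 0.2731 0.0562] [0.513 0.283 0.061]
 jaw 27 [0.5147 0.311  0.0564] [0.522 0.319 0.061]
 jaw 26 [0.5461 0.2648 0.0566] [0.552 0.272 0.061]
 jaw 25 [0.5541 0.3032 0.0569] [0.561 0.31  0.06 ]
mark 52 ((595.5233154296875, -300.586181640625), (10.393662452697754, 87.25640869140625), 6.1845011711120605)
lever 90 [ 0.61713386 -0.25428352  0.14320451] [ 0.60755562 -0.27945804  0.10038496] [ 0.63100439 -0.24599377  0.14320451] sphere [ 0.61506409 -0.26290297  0.12086871] 0.020485740197498544
[0.712  0.1807 0.003 ]
[ 0.7255 -0.1512  0.003 ]
[ 0.6175 -0.1559  0.003 ]
[0.6051 0.1715 0.003 ]
[ 0.622  -0.1517  0.003 ]
[0.6045 0.1759 0.003 ]
[0.7102 0.1826 0.003 ]
[ 0.7289 -0.1464  0.003 ]
```

Crop check: the red-brown cup is at crop (88,165) and the black cups at (235,80) and (473,115). They match the description. The green cup and the pink cup are excluded. No fourth cup is visible.

Positions measured so far:

| Item | x, y (m) | Notes |
|---|---|---|
| Stop | (.520, -.3095) | |
| Lever pivot | about (.623, -.294) | ball leans to +y |
| Chuck centre | (.530, .289) | |
| Board centre | (.6665, .0145) | |

Now the tool yaw, then I'll move to the stop with the gripper shut.

```bash
cat >> h.py <<'E'
from scipy.spatial.transform import Rotation as Rn
def st():
    s=r.observe();R=Rn.from_rotvec(s['orientation']).as_matrix()
    print('t',round(s['t'],2),'pos',s['eef_pos'].round(4),'xdir',R[:,0].round(3),'ydir ang',round(np.degrees(np.arctan2(R[1,1],R[0,1])),2),'F',s['ft_force'].round(2),'w',round(s['width'],3),'q',s['joint_positions'].round(3));return s,R
E
python3 -c "
from h import *
st()"
```

```text
t 0.1 pos [0.2493 0.5725 0.2081] xdir [-0.001 -0.001 -1.   ] ydir ang 66.46 F [ 0.6  -1.04  0.58] w 0.996 q [ 1.141  0.424  1.631  0.     1.089 -0.019]
```

Emit:
{"op": "jog_arm", "data": {"delta_pos": [[0.5,-1,0],[0.5,-1,0],[0.5,-1,0],[0.5,-1,0],[0.5,-1,0],[0.5,-1,0],[0.5,-1,0],[0.5,-1,0],[0.5,-1,0],[0.5,-1,0],[0.5,-1,0],[0.5,-1,0]], "twist": [0,0,0,0,0,0,0,0,0,0,0,0], "gripper": 255, "squeeze": 40}}

```text
t: 1.3
eef_pos: [0.4899, 0.0912, 0.2087]
orientation: [0.322, 1.547, -0.322]
ft_force: [1.6, 0.1, 0.0]
width: -0.001
```

Emit:
{"op": "jog_arm", "data": {"delta_pos": [[0.075,-1,0],[0.075,-1,0],[0.075,-1,0],[0.075,-1,0],[0.075,-1,0],[0.075,-1,0],[0.075,-1,0],[0.075,-1,0],[0.075,-1,0],[0.075,-1,0],[0,0,-1],[0,0,-1]], "twist": [0.52,0.52,0.52,0.52,0.52,0.52,0.52,0.52,0.52,0.52,0,0]}}

```text
t: 2.5
eef_pos: [0.5202, -0.309, 0.1287]
orientation: [-0.105, 1.566, 0.102]
ft_force: [0.2, 1.2, -0.4]
width: -0.005
```

```bash
python3 -c "
from h import *
st()"
```

```text
t 2.5 pos [ 0.5202 -0.309   0.1287] xdir [ 0.003 -0.002 -1.   ] ydir ang 97.54 F [ 0.22  1.21 -0.36] w -0.005 q [-0.556  0.492  1.732 -0.     0.914 -2.258]
```

Emit:
{"op": "jog_arm", "data": {"delta_pos": [[0,0,-0.5],[0,0,-0.25],[0,0,-0.1],[0,0,-0.1],[0,0,-0.05],[0,0,-0.05],[0,0,-0.05],[0,0,0]], "twist": [0,0,0,0,0,0,0,0]}}

```text
t: 3.3
eef_pos: [0.5196, -0.307, 0.085]
orientation: [-0.105, 1.568, 0.105]
ft_force: [0.3, 0.2, -0.5]
width: -0.002
```

Emit:
{"op": "jog_arm", "data": {"delta_pos": [[0,0,-0.025],[0,0,-0.025],[0,0,-0.025],[0,0,-0.025],[0,0,0]], "twist": [0,0,0,0,0]}}

```text
t: 3.8
eef_pos: [0.5194, -0.307, 0.0806]
orientation: [-0.105, 1.569, 0.105]
ft_force: [-0.1, 0.5, -0.1]
width: -0.001
```

```bash
cat >> h.py <<'E'
def crop(n,name,x0,x1,y0,y1,size=(800,600)):
    d=cam(n);im=d['pixels'][y0:y1,x0:x1];f=min(size[0]/(x1-x0),size[1]/(y1-y0))
    cv2.imwrite(f'pics/{name}.png',cv2.resize(im,None,fx=f,fy=f,interpolation=cv2.INTER_CUBIC));return d
E
python3 - <<'E'
from h import *
crop('scene','s1',100,220,140,260);st()
E
```

```text
t 3.85 pos [ 0.5195 -0.307   0.0807] xdir [-0.  0. -1.] ydir ang 97.66 F [-0.5   0.47  0.13] w -0.002 q [-0.553  0.56   1.755 -0.     0.827 -2.258]
```

View pics/s1.png

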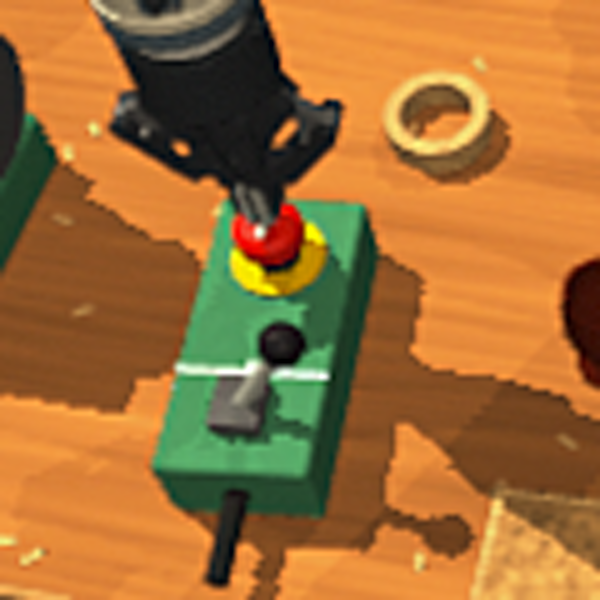

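Emit:
{"op": "jog_arm", "data": {"delta_pos": [[0,0,-0.025],[0,0,-0.025],[0,0,-0.025],[0,0,0]], "twist": [0,0,0,0]}}

```text
t: 4.25
eef_pos: [0.5194, -0.3069, 0.0776]
orientation: [-0.105, 1.568, 0.105]
ft_force: [-0.2, 0.1, 0.3]
width: 0.001
```

```bash
python3 - <<'E'
from h import *
s,R=st()
d=cam('wrist');cv2.imwrite('pics/w1.png',cv2.resize(d['pixels'],(800,600)));print(d['T_tool_cam'].round(3))
d=cam('scene');W=pts(d)
hsv=cv2.cvtColor(d['pixels'],cv2.COLOR_BGR2HSV)
m=((hsv[...,0]<8)|(hsv[...,0]>172))&(hsv[...,1]>150)&(hsv[...,2]>90)&(np.hypot(W[...,0]-.52,W[...,1]+.309)<.04)
print(m.sum(),W[m].max(0),np.percentile(W[m][:,2],[50,80,95]))
d0=dict(np.load('scene0.npz'));W=pts(d0);hsv=cv2.cvtColor(d0['pixels'],cv2.COLOR_BGR2HSV)
m=((hsv[...,0]<8)|(hsv[...,0]>172))&(hsv[...,1]>150)&(hsv[...,2]>90)&(np.hypot(W[...,0]-.52,W[...,1]+.309)<.04)
print(m.sum(),W[m].max(0),np.percentile(W[m][:,2],[50,80,95]))
E
```

```text
t 4.25 pos [ 0.5194 -0.3069  0.0776] xdir [-0.  0. -1.] ydir ang 97.66 F [-0.16  0.12  0.27] w 0.001 q [-0.553  0.564  1.756 -0.     0.822 -2.258]
[[ 0.     0.273 -0.962 -0.165]
 [ 1.    -0.001  0.    -0.002]
 [-0.001 -0.962 -0.273 -0.069]
 [ 0.     0.     0.     1.   ]]
99 [ 0.53976947 -0.29068156  0.11357662] [0.0906175  0.0937991  0.10250017]
119 [ 0.54073619 -0.29012821  0.09783954] [0.09107564 0.09300356 0.09522449]
```

View pics/w1.png

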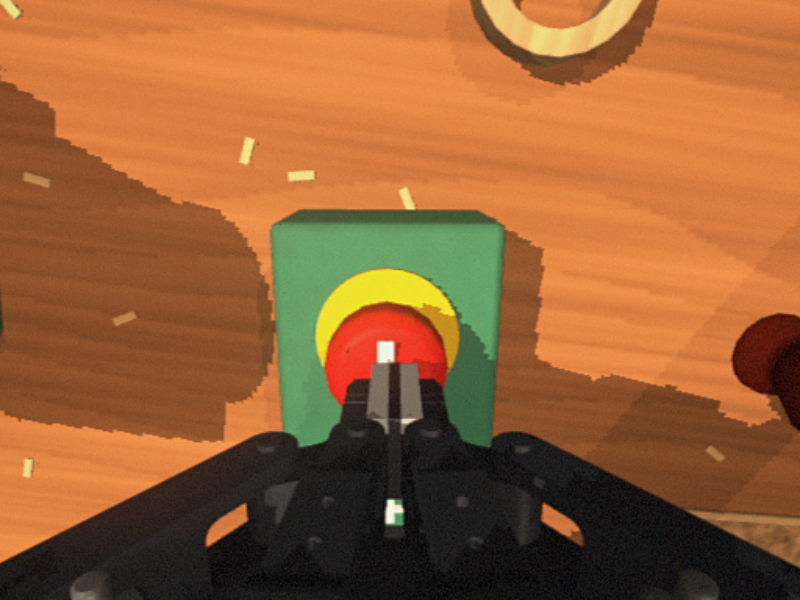

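```bash
cat >> h.py <<'E'
def wpts(d,s):
    z=d['z_map']; K=d['mtx']; h,w=z.shape
    u,v=np.meshgrid(np.arange(w),np.arange(h))
    P=np.stack([(u-K[0,2])/K[0,0]*z,-(v-K[1,2])/K[1,1]*z,-z,np.ones_like(z)],-1)
    R=Rn.from_rotvec(s['orientation']).as_matrix();T=np.eye(4);T[:3,:3]=R;T[:3,3]=s['eef_pos']
    W=(P@(T@d['T_tool_cam']).T)[...,:3].copy();W[z<=0]=np.nan;return W
E
python3 - <<'E'
from h import *
s=r.observe();d=cam('wrist');W=wpts(d,s)
for u,v in [(380,345),(350,340),(420,340),(392,370),(380,372),(405,372),(392,385),(380,400),(350,400),(430,290),(300,300),(385,240),(355,370),(435,370)]:
    print(u,v,W[int(v*.64),int(u*.64)].round(4))
E
```

```text
380 345 [nan nan nan]
350 340 [ 0.5083 -0.3246  0.0909]
420 340 [ 0.5054 -0.3028  0.0908]
392 370 [ 0.5085 -0.3114  0.11  ]
380 372 [ 0.5095 -0.3143  0.1107]
405 372 [ 0.5086 -0.3073  0.1107]
392 385 [ 0.5088 -0.3112  0.1196]
380 400 [ 0.5095 -0.3139  0.1279]
350 400 [ 0.5145 -0.3215  0.1202]
430 290 [ 0.4969 -0.2982  0.0568]
300 300 [ 0.5089 -0.3474  0.0536]
385 240 [ 0.4806 -0.3178  0.0546]
355 370 [ 0.5172 -0.3219  0.0934]
435 370 [ 0.5144 -0.2964  0.0919]
```

```bash
python3 - <<'E'
from h import *
s=r.observe();d=cam('wrist');W=wpts(d,s)
u=240
for v in range(195,262,3): print(v,W[v,u+5].round(4),d['pixels'][v,u+5], W[v,u+12].round(4))
z=d['pixels'][180:300,200:300];cv2.imwrite('pics/w2.png',cv2.resize(z,(600,720)[:2] if 0 else (500,600),interpolation=cv2.INTER_CUBIC))
E
```

```text
195 [ 0.4983 -0.3155  0.0814] [ 26  52 153] [ 0.4979 -0.3119  0.0812]
198 [ 0.4983 -0.3154  0.0866] [ 35  63 198] [ 0.498  -0.3119  0.086 ]
201 [ 0.4993 -0.3153  0.0887] [ 33  60 236] [ 0.4991 -0.3117  0.0877]
204 [ 0.5008 -0.3151  0.0886] [ 27  55 240] [ 0.5001 -0.3116  0.0895]
207 [ 0.5017 -0.3149  0.0908] [ 36  60 241] [ 0.5015 -0.3114  0.0899]
210 [ 0.5028 -0.3147  0.092 ] [ 52  75 242] [ 0.5026 -0.3113  0.0915]
213 [ 0.5043 -0.3145  0.0922] [ 48  70 242] [ 0.504  -0.3111  0.0918]
216 [ 0.5054 -0.3144  0.0936] [ 38  56 243] [ 0.5053 -0.3109  0.0926]
219 [ 0.5066 -0.3142  0.0944] [237 249 240] [ 0.5057 -0.3108  0.0958]
222 [ 0.5078 -0.314   0.0955] [232 243 241] [ 0.5074 -0.3106  0.0953]
225 [ 0.5089 -0.3138  0.0964] [230 243 240] [ 0.509  -0.3104  0.0951]
228 [ 0.5112 -0.3136  0.0948] [231 243 241] [ 0.5104 -0.3102  0.0955]
231 [ 0.5124 -0.3134  0.0956] [241 253 249] [ 0.512  -0.31    0.0955]
234 [ 0.5092 -0.3136  0.1068] [ 96 113 131] [ 0.5089 -0.3104  0.1064]
237 [ 0.5094 -0.3135  0.1097] [ 96 114 127] [ 0.509  -0.3104  0.1097]
240 [ 0.5098 -0.3134  0.1119] [ 95 110 124] [ 0.5089 -0.3104  0.1131]
243 [ 0.5091 -0.3134  0.1166] [ 97 110 127] [ 0.509  -0.3104  0.116 ]
246 [ 0.5092 -0.3133  0.1193] [ 99 111 126] [ 0.509  -0.3104  0.1189]
249 [ 0.5094 -0.3132  0.1218] [ 95 110 125] [ 0.5089 -0.3104  0.122 ]
252 [ 0.509  -0.3132  0.1252] [ 94 107 121] [ 0.5084 -0.3105  0.1257]
255 [ 0.5095 -0.3131  0.1269] [ 92 106 118] [ 0.5091 -0.3104  0.1269]
258 [ 0.5089 -0.3131  0.1305] [102 115 128] [ 0.5089 -0.3104  0.1298]
261 [ 0.509  -0.313   0.1327] [ 97 112 121] [ 0.5087 -0.3104  0.1326]
```

View pics/w2.png

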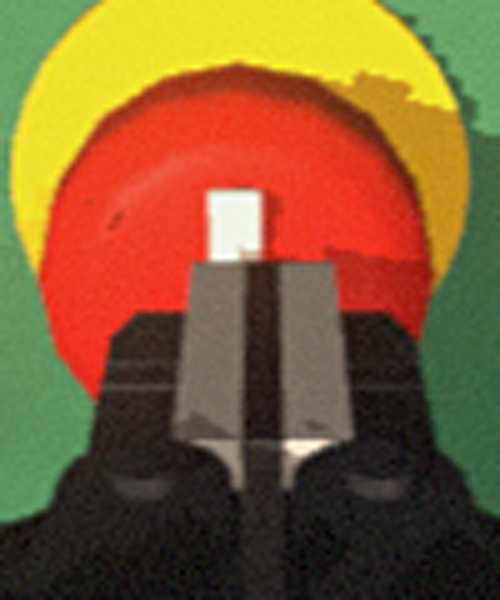

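The wrist depth shows the fingertips at z≈.105, about 10 mm above the cap top at .0955, while the reported TCP is .0776. The real tips therefore end about 27 mm short of the stated TCP. I'll go down by feel and confirm that.

Emit:
{"op": "jog_arm", "data": {"delta_pos": [[0,0,-0.05],[0,0,-0.05],[0,0,-0.05],[0,0,-0.05],[0,0,-0.025],[0,0,0]], "twist": [0,0,0,0,0,0]}}

```text
t: 5.05
eef_pos: [0.5196, -0.307, 0.0689]
orientation: [-0.105, 1.568, 0.105]
ft_force: [-0.4, 1.0, 2.8]
width: -0.003
```

Emit:
{"op": "jog_arm", "data": {"delta_pos": [[0,0,-0.025],[0,0,-0.025],[0,0,0]], "twist": [0,0,0]}}

```text
t: 5.35
eef_pos: [0.5196, -0.307, 0.0669]
orientation: [-0.105, 1.568, 0.105]
ft_force: [-0.5, 0.3, 3.8]
width: 0.002
```

Emit:
{"op": "jog_arm", "data": {"delta_pos": [[0,0,-0.05],[0,0,-0.05],[0,0,-0.05],[0,0,0]], "twist": [0,0,0,0]}}

```text
t: 5.75
eef_pos: [0.52, -0.3072, 0.0626]
orientation: [-0.105, 1.568, 0.105]
ft_force: [-4.0, 3.2, 19.0]
width: 0.002
```

Emit:
{"op": "jog_arm", "data": {"delta_pos": [[0,0,-0.025],[0,0,-0.025],[0,0,-0.025],[0,0,0]], "twist": [0,0,0,0]}}

```text
t: 6.15
eef_pos: [0.5204, -0.3074, 0.062]
orientation: [-0.106, 1.566, 0.104]
ft_force: [-9.6, 7.0, 39.9]
width: 0.003
```

It bottomed out hard, with the force rising past 7 N at TCP .062. I'll back off, check the latch, and measure the tip offset.

Emit:
{"op": "jog_arm", "data": {"delta_pos": [[0,0,0.5],[0,0,1],[0,0,1],[0,0,1],[0,0,0]], "twist": [0,0,0,0,0]}}

```text
t: 6.65
eef_pos: [0.5226, -0.3089, 0.2035]
orientation: [-0.11, 1.56, 0.1]
ft_force: [0.3, -0.6, 0.4]
width: -0.001
```

```bash
python3 - <<'E'
from h import *
s,R=st();d=cam('wrist');W=wpts(d,s)
cv2.imwrite('pics/w3.png',cv2.resize(d['pixels'],(800,600)))
hsv=cv2.cvtColor(d['pixels'],cv2.COLOR_BGR2HSV)
m=((hsv[...,0]<8)|(hsv[...,0]>172))&(hsv[...,1]>150)&(hsv[...,2]>90)&(np.hypot(W[...,0]-.52,W[...,1]+.309)<.04)
print('cap',m.sum(),np.percentile(W[m],[5,50,95],axis=0).round(4))
m=(W[...,2]<s['eef_pos'][2]+.06)&(W[...,2]>s['eef_pos'][2]-.02)&(np.hypot(W[...,0]-s['eef_pos'][0],W[...,1]-s['eef_pos'][1])<.03)
print('tip',m.sum(),W[m].min(0)-s['eef_pos'],W[m].max(0)-s['eef_pos'])
E
```

```text
t 6.65 pos [ 0.5226 -0.3089  0.2035] xdir [ 0.009 -0.005 -1.   ] ydir ang 97.66 F [ 0.29 -0.57  0.4 ] w -0.001 q [-0.553  0.398  1.683 -0.     1.05  -2.258]
cap 1288 [[ 0.5004 -0.3281  0.0787]
 [ 0.5157 -0.3127  0.0831]
 [ 0.533  -0.2957  0.085 ]]
tip 2369 [-0.01248172 -0.01596445  0.02491187] [0.0111705  0.01124497 0.05999972]
```

View pics/w3.png

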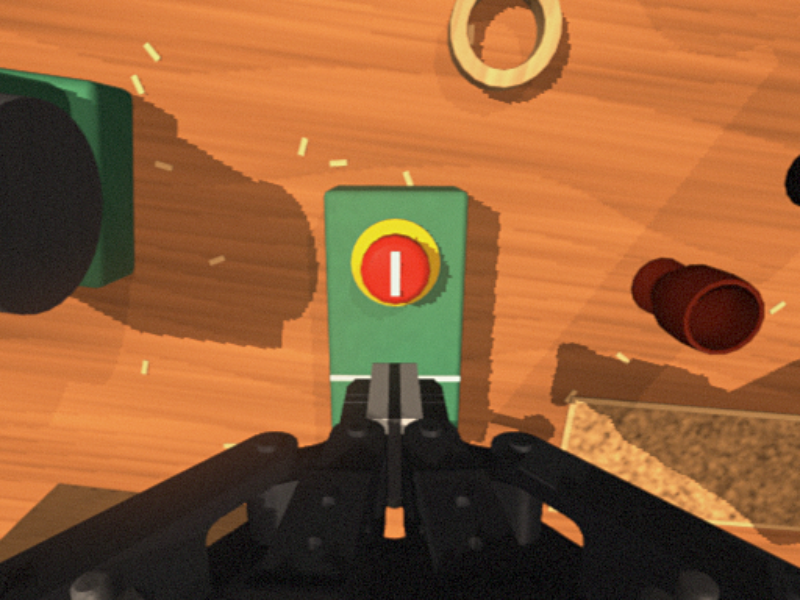

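The wrist view shows the cap at (395,268) with its top at z≈.085, so it is down and latched. The tips really are 25 mm above the reported TCP, and I'll allow for that from here on. Next is the lever: move over the ball and open the gripper.

Emit:
{"op": "jog_arm", "data": {"delta_pos": [[0.6,0.33,0],[0.6,0.33,0],[0.6,0.33,0],[0.6,0.33,0],[0,0,0],[0,0,0],[0,0,0],[0,0,0]], "twist": [0,0,0,0,0,0,0,0], "gripper": 0}}

```text
t: 7.5
eef_pos: [0.6145, -0.2547, 0.1973]
orientation: [-0.104, 1.569, 0.105]
ft_force: [-0.6, 0.1, -0.5]
width: 0.996
```

```bash
python3 - <<'E'
from h import *
s,R=st();d=cam('wrist');W=wpts(d,s)
cv2.imwrite('pics/w4.png',cv2.resize(d['pixels'],(800,600)))
crop('scene','s4',100,220,140,260)
Q=(W-s['eef_pos'])@R
m=(Q[...,0]>-.075)&(Q[...,0]<.03)&(np.abs(Q[...,2])<.013)&(np.abs(Q[...,1])>.03)&(np.abs(Q[...,1])<.07)
for sg in (1,-1):
    P=Q[m&(sg*Q[...,1]>0)]; print(sg,len(P),P.min(0).round(4),P.max(0).round(4))
E
```

```text
t 7.5 pos [ 0.6145 -0.2547  0.1973] xdir [-0.001  0.    -1.   ] ydir ang 97.61 F [-0.62  0.09 -0.49] w 0.996 q [-0.411  0.494  1.543 -0.     1.106 -2.114]
1 2985 [-0.075   0.0403 -0.0124] [-0.034   0.0548  0.0115]
-1 2977 [-0.075  -0.0588 -0.012 ] [-0.0346 -0.0439  0.0116]
```

View pics/w4.png

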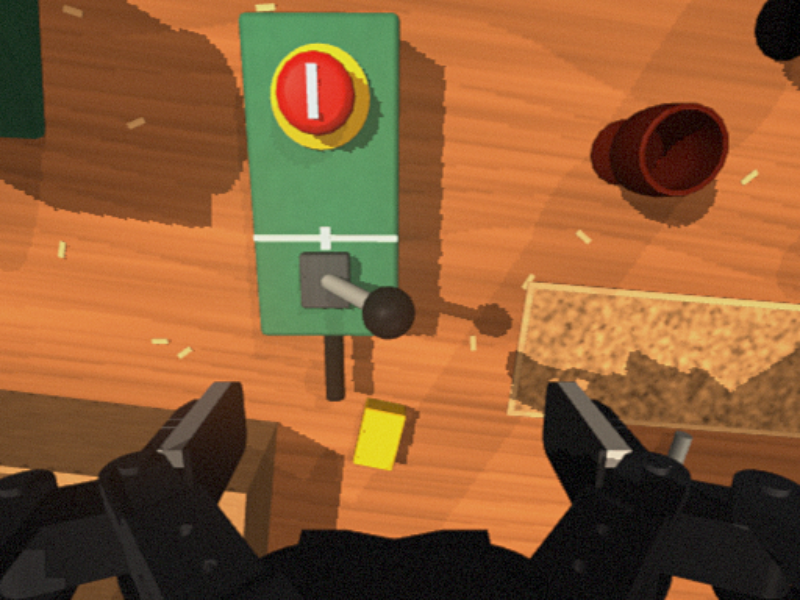

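```bash
python3 - <<'E'
from h import *
s=r.observe();d=cam('wrist');W=wpts(d,s)
hsv=cv2.cvtColor(d['pixels'],cv2.COLOR_BGR2HSV)
uu,vv=np.meshgrid(np.arange(512),np.arange(384))
m=(np.hypot(uu-388*.64,vv-312*.64)<18)&(W[...,2]>.1)&(hsv[...,2]<70)
P=W[m];A=np.c_[2*P,np.ones(len(P))];o=np.linalg.lstsq(A,(P**2).sum(1),rcond=None)[0]
print(len(P),o[:3],np.sqrt(o[3]+o[:3]@o[:3]))
# pivot block
m=(np.hypot(uu-310*.64,vv-262*.64)<18)&(np.abs(W[...,2]-.062)<.02)&(hsv[...,1]<60)&(hsv[...,2]<120)
print('blk',m.sum(),np.nanmean(W[m],0),rect(W,m))
# white cross short mark & line
for u,v in [(325,238),(258,238),(394,238)]: print(W[int(v*.64),int(u*.64)])
m=(hsv[...,0]>55)&(hsv[...,0]<90)&(hsv[...,1]>80)&(np.abs(W[...,2]-.055)<.004)
print('box',rect(W,m))
E
```

```text
819 [ 0.61729713 -0.25885641  0.1296772 ] 0.01246014314962217
blk 481 [ 0.61538703 -0.30366043  0.06609461] ((617.4779052734375, -303.0653381347656), (22.869543075561523, 25.040626525878906), 6.324995994567871)
[ 0.59841778 -0.30154512  0.05515888]
[ 0.60379003 -0.34227879  0.05578953]
[ 0.59286882 -0.25969698  0.054705  ]
box ((567.9880981445312, -305.49578857421875), (187.23779296875, 87.93753814697266), 7.740825176239014)
```

Emit:
{"op": "jog_arm", "data": {"delta_pos": [[0.09,-0.06,-0.9],[0,0,-0.9],[0,0,-0.7],[0,0,-0.28],[0,0,0]], "twist": [0,0,0,0,0]}}

```text
t: 8.15
eef_pos: [0.618, -0.2564, 0.0851]
orientation: [-0.104, 1.571, 0.106]
ft_force: [-0.0, -0.2, 0.1]
width: 0.995
```

Emit:
{"op": "jog_arm", "data": {"delta_pos": [[0,0,0],[0,0,0],[0,0,0],[0,0,0],[0,0,0],[0,0,0],[0,0,0],[0,0,0]], "twist": [0,0,0,0,0,0,0,0], "gripper": 255, "squeeze": 20}}

```text
t: 8.95
eef_pos: [0.6198, -0.2568, 0.088]
orientation: [-0.106, 1.567, 0.105]
ft_force: [-1.7, 2.0, 5.3]
width: 0.315
```

```bash
python3 - <<'E'
from h import *
s,R=st();d=cam('wrist')
cv2.imwrite('pics/w5.png',cv2.resize(d['pixels'],(800,600)))
E
```

```text
t 8.95 pos [ 0.6198 -0.2568  0.088 ] xdir [ 0.002 -0.001 -1.   ] ydir ang 97.68 F [-1.66  2.    5.34] w 0.315 q [-0.41   0.63   1.593 -0.     0.917 -2.115]
```

View pics/w5.png

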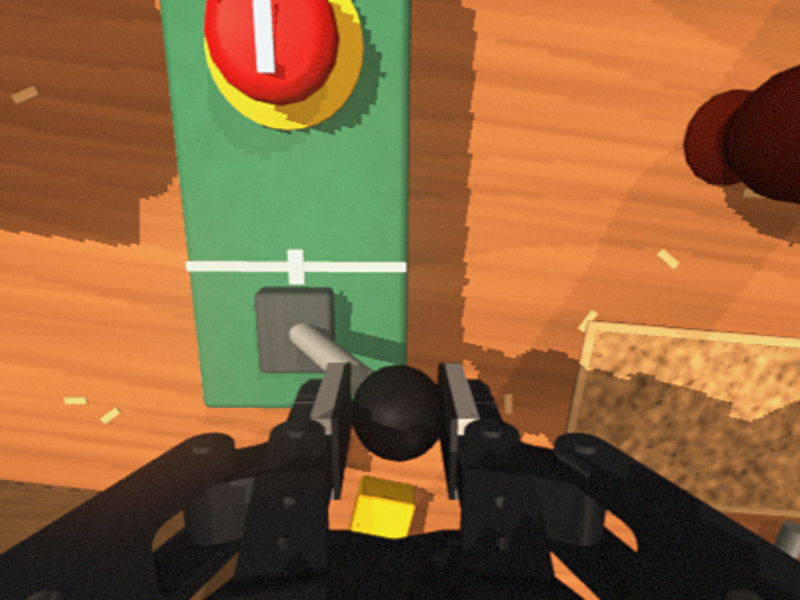

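Emit:
{"op": "jog_arm", "data": {"delta_pos": [[0.02,-0.18,0.09],[0.025,-0.185,0.07],[0.025,-0.19,0.05],[0.025,-0.195,0.03],[0.025,-0.2,0.01],[0,0,0],[0,0,0]], "twist": [0,0,0,0,0,0,0]}}

```text
t: 9.7
eef_pos: [0.6245, -0.2948, 0.0974]
orientation: [-0.106, 1.567, 0.104]
ft_force: [0.9, 1.3, 5.0]
width: 0.289
```

```bash
python3 - <<'E'
from h import *
s,R=st();d=cam('wrist')
cv2.imwrite('pics/w6.png',cv2.resize(d['pixels'],(800,600)))
E
```

```text
t 9.7 pos [ 0.6245 -0.2948  0.0974] xdir [ 0.001 -0.001 -1.   ] ydir ang 97.66 F [0.88 1.33 4.98] w 0.289 q [-0.458  0.643  1.54  -0.     0.957 -2.163]
```

View pics/w6.png

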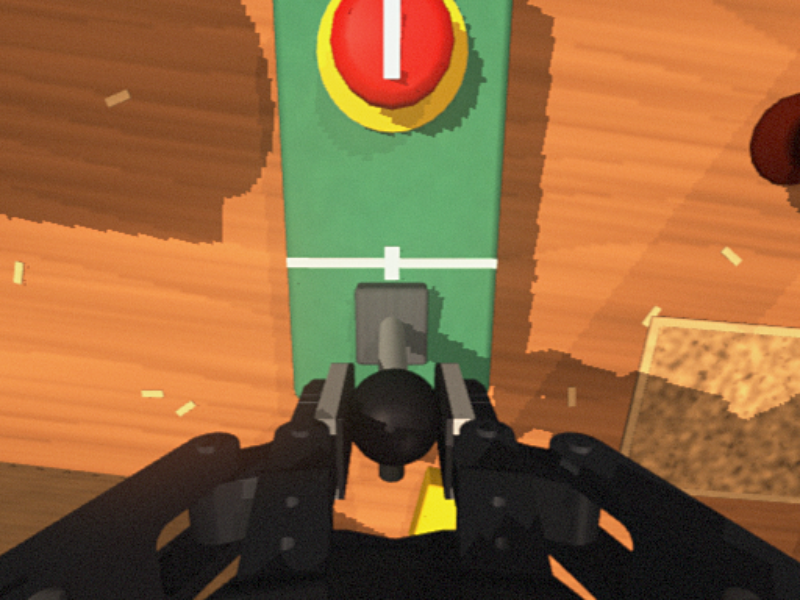

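Emit:
{"op": "jog_arm", "data": {"delta_pos": [[0,0,0],[0,0,0],[0,0,0],[0,0,0],[0,0,0],[0,0,0],[0,0,0.5],[0,0,1],[0,0,1],[0,0,1],[0,0,0],[0,0,0]], "twist": [0,0,0,0,0,0,0,0,0,0,0,0], "gripper": 0}}

```text
t: 10.95
eef_pos: [0.6244, -0.2948, 0.2379]
orientation: [-0.106, 1.566, 0.104]
ft_force: [0.2, 0.4, -0.6]
width: 1.001
```

```bash
cat > lev.py <<'E'
from h import *
s,R=st();d=cam('wrist');W=wpts(d,s)
cv2.imwrite('pics/w7.png',cv2.resize(d['pixels'],(800,600)))
K=d['mtx'];print(K)
hsv=cv2.cvtColor(d['pixels'],cv2.COLOR_BGR2HSV)
m=(W[...,2]>.1)&(W[...,2]<.16)&(hsv[...,2]<80)&(np.hypot(W[...,0]-.622,W[...,1]+.297)<.06)
P=W[m]
if len(P)>50:
    A=np.c_[2*P,np.ones(len(P))];o=np.linalg.lstsq(A,(P**2).sum(1),rcond=None)[0];b=o[:3]
    print(len(P),'ball',b,np.sqrt(o[3]+o[:3]@o[:3]))
    g=(hsv[...,0]>55)&(hsv[...,0]<90)&(hsv[...,1]>80)&(np.abs(W[...,2]-.055)<.004)
    rc=rect(W,g);print('box',rc)
    wm=(hsv[...,1]<70)&(hsv[...,2]>150)&(np.abs(W[...,2]-.055)<.004)&(np.abs(W[...,1]+.3)<.06)&(np.abs(W[...,0]-.598)<.02)
    c=np.array(rect(W,wm)[0])/1000;print('mark',c,rect(W,wm),wm.sum())
    a=np.radians(7.5);ex=np.array([np.cos(a),np.sin(a)]);ey=np.array([-ex[1],ex[0]])
    print('ball y-off from mark',ey@(b[:2]-c),'from box',ey@(b[:2]-np.array(rc[0])/1000))
for n in ['scene','top']:
    d=cam(n);W=pts(d);hsv=cv2.cvtColor(d['pixels'],cv2.COLOR_BGR2HSV)
E
python3 lev.py
```

```text
t 10.95 pos [ 0.6244 -0.2948  0.2379] xdir [ 0.002 -0.001 -1.   ] ydir ang 97.66 F [ 0.23  0.43 -0.59] w 1.001 q [-0.458  0.491  1.45  -0.     1.198 -2.163]
[[321.30858115   0.         252.04130724]
 [  0.         321.30858115 192.58914284]
 [  0.           0.           1.        ]]
716 ball [ 0.62221992 -0.29666421  0.14010958] 0.012467471024748206
box ((577.8582153320312, -386.40338134765625), (186.9593963623047, 250.94485473632812), 7.316483974456787)
mark [ 0.5977536  -0.30119995] ((597.7536010742188, -301.199951171875), (14.169431686401367, 87.38341522216797), 6.3934831619262695) 425
ball y-off from mark 0.0013034413977970757 from box 0.08318107547332082
```

View pics/w7.png

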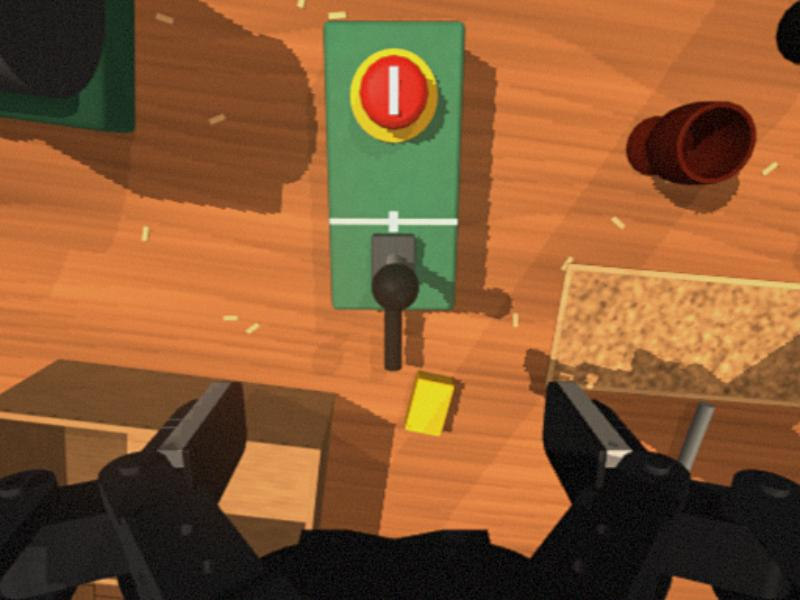

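The wrist view shows the ball at (395,288) on the line of the mark at (393,222), about 1 mm or 0.016 rad off upright, which is within measurement error. Cups next, so I'll re-check where they are.

```bash
cat > cups.py <<'E'
from h import *
def blobs(lo=.062,hi=.085):
    for n in ['scene','top']:
        d=cam(n);W=pts(d);Z=W[...,2]
        m=(Z>lo)&(Z<hi)&(W[...,0]>.33)&(W[...,0]<.8)&(W[...,1]>-.22)&(W[...,1]<.4)
        nl,lab,stt,cen=cv2.connectedComponentsWithStats(m.astype(np.uint8))
        for i in range(1,nl):
            if stt[i,4]>40:
                P=W[lab==i];c,rd=cv2.minEnclosingCircle(P[:,:2].astype(np.float32))
                print(n,'px',cen[i].round(0),stt[i,4],'c',np.round(c,4),'r',round(rd,4),'col',d['pixels'][lab==i].mean(0).round(0),'zmax',P[:,2].max().round(3))
        cv2.imwrite(f'pics/{n}_now.png',cv2.resize(d['pixels'],(800,600)))
blobs()
E
python3 cups.py
```

```text
scene px [367. 177.] 149 c [0.3611 0.3097] r 0.0267 col [31. 89. 22.] zmax 0.081
scene px [255. 179.] 137 c [ 0.4322 -0.0249] r 0.0273 col [13. 16. 23.] zmax 0.081
scene px [312. 188.] 139 c [0.4299 0.1516] r 0.0265 col [12. 16. 22.] zmax 0.08
scene px [220. 200.] 138 c [ 0.5224 -0.1093] r 0.0261 col [10. 24. 77.] zmax 0.08
scene px [281. 212.] 227 c [0.5297 0.071 ] r 0.0255 col [ 98. 187. 228.] zmax 0.076
scene px [366. 320.] 45 c [0.7935 0.3112] r 0.0127 col [72. 64. 44.] zmax 0.085
top px [147.  95.] 79 c [0.7971 0.2974] r 0.0258 col [62. 53. 40.] zmax 0.085
top px [232. 197.] 326 c [0.5296 0.0737] r 0.0249 col [ 74. 132. 167.] zmax 0.077
top px [305. 202.] 128 c [ 0.5211 -0.1065] r 0.0259 col [21. 39. 81.] zmax 0.082
top px [200. 239.] 140 c [0.4288 0.1516] r 0.0255 col [21. 30. 46.] zmax 0.081
top px [270. 239.] 124 c [ 0.43   -0.0207] r 0.026 col [24. 39. 64.] zmax 0.081
top px [133. 267.] 197 c [0.3601 0.3119] r 0.0258 col [26. 62. 30.] zmax 0.082
```

Emit:
{"op": "jog_arm", "data": {"delta_pos": [[-0.5,0.93,0],[-0.52,0.93,0],[-0.52,0.94,0],[-0.52,0.94,0],[-0.52,0.94,0],[0,0,-1],[0,0,-1],[0,0,0],[0,0,0]], "twist": [0,0,0,0,0,0,0,0,0]}}

```text
t: 12.1
eef_pos: [0.5204, -0.1074, 0.1563]
orientation: [-0.104, 1.571, 0.106]
ft_force: [0.1, 0.5, 0.7]
width: 0.999
```

```bash
cat > wc.py <<'E'
from h import *
import sys
s,R=st();d=cam('wrist');W=wpts(d,s)
cv2.imwrite(f'pics/{sys.argv[1]}.png',cv2.resize(d['pixels'],(800,600)))
Z=W[...,2];lo,hi=float(sys.argv[2]),float(sys.argv[3])
m=(Z>lo)&(Z<hi)
nl,lab,stt,cen=cv2.connectedComponentsWithStats(m.astype(np.uint8))
for i in range(1,nl):
    if stt[i,4]>150:
        P=W[lab==i];c,rd=cv2.minEnclosingCircle(P[:,:2].astype(np.float32))
        print('px',cen[i].round(0),stt[i,4],'c',np.round(c,4),'r',round(rd,4),'rel',(np.array(c)-s['eef_pos'][:2]).round(4),'zmax',P[:,2].max().round(4))
E
python3 wc.py w8 .07 .085
```

```text
t 12.1 pos [ 0.5204 -0.1074  0.1563] xdir [-0.002  0.001 -1.   ] ydir ang 97.66 F [0.09 0.48 0.74] w 0.999 q [-0.226  0.359  1.876 -0.     0.909 -1.93 ]
px [385.  85.] 1431 c [ 0.4289 -0.0237] r 0.0252 rel [-0.0915  0.0836] zmax 0.0798
px [ 10. 157.] 957 c [ 0.5181 -0.3067] r 0.0203 rel [-0.0022 -0.1993] zmax 0.085
px [251. 190.] 986 c [ 0.5201 -0.1101] r 0.0251 rel [-0.0003 -0.0028] zmax 0.0798
px [466. 227.] 2507 c [0.5284 0.0713] r 0.0253 rel [0.0081 0.1786] zmax 0.074
px [ 20. 277.] 170 c [ 0.6217 -0.296 ] r 0.0049 rel [ 0.1013 -0.1887] zmax 0.0849
```

View pics/w8.png

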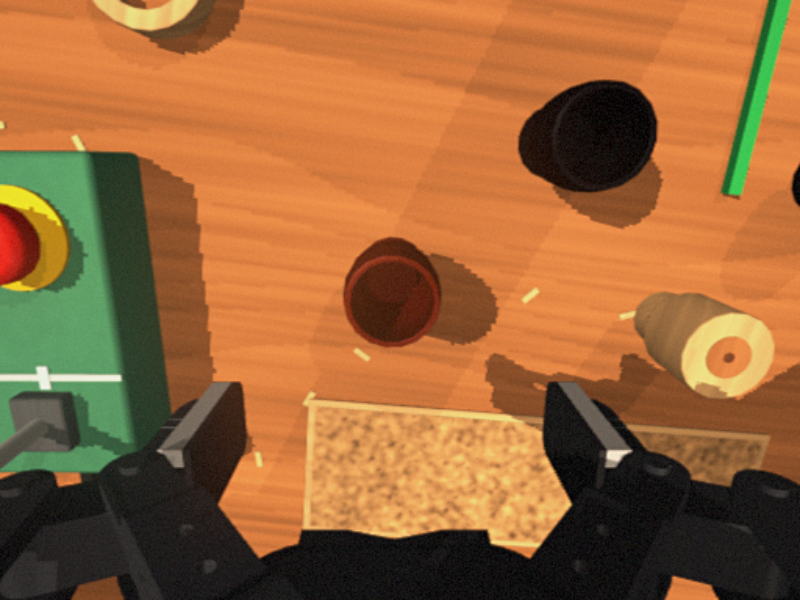

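The red-brown cup at (393,300) is centred between the fingers. Descending to grip it.

Emit:
{"op": "jog_arm", "data": {"delta_pos": [[0,0,-0.9],[0,0,-0.9],[0,0,-0.9],[0,0,-0.65],[0,0,-0.3],[0,0,0]], "twist": [0,0,0,0,0,0]}}

```text
t: 12.75
eef_pos: [0.5211, -0.1077, 0.0105]
orientation: [-0.105, 1.569, 0.105]
ft_force: [0.0, -0.5, -0.1]
width: 1.005
```

Emit:
{"op": "jog_arm", "data": {"delta_pos": [[0,0,0],[0,0,0],[0,0,0],[0,0,0],[0,0,0],[0,0,0],[0,0,0]], "twist": [0,0,0,0,0,0,0], "gripper": 255, "squeeze": 30}}

```text
t: 13.45
eef_pos: [0.5221, -0.1077, 0.0123]
orientation: [-0.106, 1.565, 0.104]
ft_force: [0.2, 0.0, 6.0]
width: 0.614
```

Emit:
{"op": "jog_arm", "data": {"delta_pos": [[0,0,0.25],[0,0,0.5],[0,0,0.5],[0,0,0]], "twist": [0,0,0,0]}}

```text
t: 13.85
eef_pos: [0.5228, -0.1078, 0.0637]
orientation: [-0.106, 1.563, 0.104]
ft_force: [0.3, -0.3, 0.0]
width: 0.612
```

```bash
python3 wc.py w9 .07 .2; python3 -c "
from h import *
crop('scene','s9',170,290,150,260)"
```

```text
t 13.85 pos [ 0.5228 -0.1078  0.0637] xdir [ 0.005 -0.001 -1.   ] ydir ang 97.66 F [ 0.28 -0.25  0.01] w 0.612 q [-0.226  0.507  1.922  0.     0.708 -1.93 ]
px [456.  71.] 3423 c [ 0.429  -0.0241] r 0.0252 rel [-0.0938  0.0837] zmax 0.0795
px [254. 317.] 55091 c [ 0.5117 -0.111 ] r 0.063 rel [-0.0111 -0.0031] zmax 0.1821
```

View pics/s9.png

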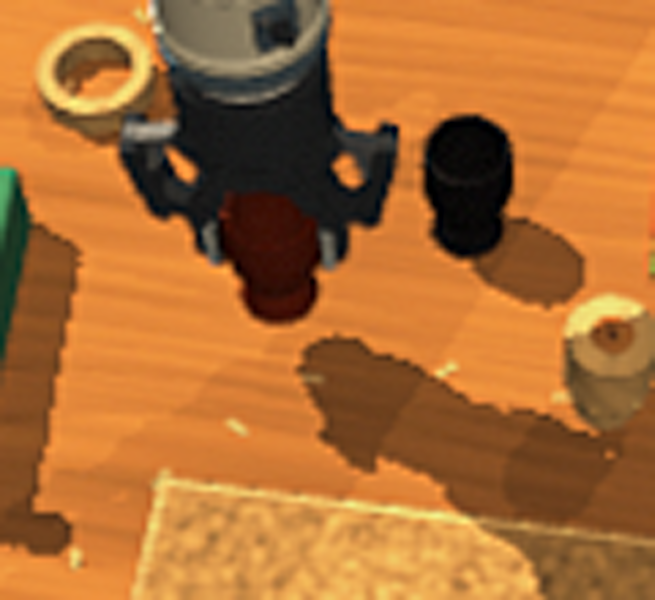

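The scene crop shows the cup held and lifted at (270,250). I'll take it to the -y end of the board.

Emit:
{"op": "jog_arm", "data": {"delta_pos": [[0.5,0.1,0],[0.7,0.1,0],[0.7,0.1,0],[0.7,0.1,0],[0.7,0.1,0],[0.4,0.05,0],[0,0,-0.5],[0,0,-0.3],[0,0,-0.2],[0,0,0],[0,0,0]], "twist": [0,0,0,0,0,0,0,0,0,0,0]}}

```text
t: 15.05
eef_pos: [0.6684, -0.0855, 0.0204]
orientation: [-0.105, 1.569, 0.105]
ft_force: [0.2, 0.8, 0.0]
width: 0.613
```

Emit:
{"op": "jog_arm", "data": {"delta_pos": [[0,0,-0.05],[0,0,-0.04],[0,0,0]], "twist": [0,0,0]}}

```text
t: 15.35
eef_pos: [0.6688, -0.0855, 0.0173]
orientation: [-0.105, 1.568, 0.105]
ft_force: [-0.2, 0.6, -1.8]
width: 0.613
```

Emit:
{"op": "jog_arm", "data": {"delta_pos": [[0,0,-0.04],[0,0,0]], "twist": [0,0]}}

```text
t: 15.55
eef_pos: [0.6688, -0.0854, 0.0155]
orientation: [-0.105, 1.568, 0.105]
ft_force: [-0.4, -0.3, -1.7]
width: 0.617
```

Emit:
{"op": "jog_arm", "data": {"delta_pos": [[0,0,0],[0,0,0],[0,0,0],[0,0,0],[0,0,0],[0,0,0.4],[0,0,0.8],[0,0,1],[0,0,1],[0,0,0]], "twist": [0,0,0,0,0,0,0,0,0,0], "gripper": 0}}

```text
t: 16.55
eef_pos: [0.6731, -0.086, 0.1514]
orientation: [-0.107, 1.557, 0.103]
ft_force: [0.9, -0.4, 0.2]
width: 1.003
```

```bash
python3 wc.py w10 .064 .09; python3 cups.py
```

```text
t 16.55 pos [ 0.6731 -0.086   0.1514] xdir [ 0.012 -0.002 -1.   ] ydir ang 97.66 F [ 0.91 -0.37  0.19] w 1.003 q [-0.145  0.558  1.552  0.     1.02  -1.849]
px [492.  29.] 2234 c [0.5358 0.0637] r 0.0227 rel [-0.1373  0.1497] zmax 0.0739
px [254. 182.] 1394 c [ 0.6659 -0.0877] r 0.0259 rel [-0.0072 -0.0017] zmax 0.0827
scene px [367. 177.] 154 c [0.3598 0.3108] r 0.0274 col [ 36. 107.  29.] zmax 0.081
scene px [255. 179.] 137 c [ 0.4296 -0.0229] r 0.0269 col [11. 15. 22.] zmax 0.082
scene px [300. 192.] 141 c [0.4512 0.1174] r 0.0263 col [13. 19. 21.] zmax 0.081
scene px [281. 212.] 230 c [0.5286 0.0713] r 0.0264 col [ 94. 181. 223.] zmax 0.076
scene px [215. 247.] 168 c [ 0.6694 -0.0868] r 0.026 col [12. 27. 79.] zmax 0.085
scene px [366. 320.] 41 c [0.7939 0.3119] r 0.0134 col [70. 62. 43.] zmax 0.085
top px [147.  95.] 79 c [0.7973 0.297 ] r 0.0259 col [52. 45. 34.] zmax 0.085
top px [232. 197.] 324 c [0.5299 0.0738] r 0.025 col [ 64. 113. 143.] zmax 0.076
top px [214. 230.] 132 c [0.4501 0.1184] r 0.0256 col [20. 30. 45.] zmax 0.082
top px [133. 267.] 190 c [0.3599 0.3116] r 0.0257 col [30. 75. 36.] zmax 0.082
```

View pics/w10.png

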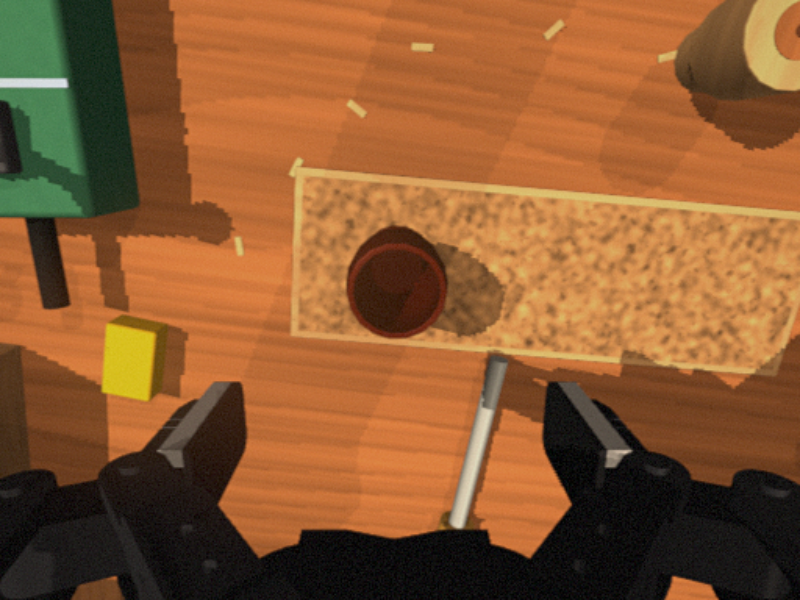

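The red-brown cup stands upright on the board at wrist px (397,285). The disturbance has happened: black cup B moved to (.450,.118). Next is black cup A at (.430,-.0225).

Emit:
{"op": "jog_arm", "data": {"delta_pos": [[-0.8,0.21,0],[-1,0.26,0],[-1,0.26,0],[-1,0.26,0],[-1,0.26,0],[-0.8,0.21,0],[-0.37,0.1,0],[0,0,0],[0,0,0]], "twist": [0,0,0,0,0,0,0,0,0]}}

```text
t: 17.6
eef_pos: [0.4303, -0.0231, 0.1431]
orientation: [-0.105, 1.568, 0.105]
ft_force: [0.5, -0.6, -0.2]
width: 1.005
```

```bash
python3 wc.py w11 .07 .085
```

```text
t 17.6 pos [ 0.4303 -0.0231  0.1431] xdir [-0. -0. -1.] ydir ang 97.67 F [ 0.53 -0.56 -0.18] w 1.005 q [-0.081  0.243  2.095 -0.     0.804 -1.786]
px [255. 192.] 1102 c [ 0.4281 -0.0233] r 0.0251 rel [-0.0023 -0.0002] zmax 0.0796
px [427. 240.] 1392 c [0.4488 0.117 ] r 0.0254 rel [0.0185 0.1401] zmax 0.0793
px [342. 318.] 1553 c [0.5287 0.07  ] r 0.0251 rel [0.0984 0.0931] zmax 0.0737
```

View pics/w11.png

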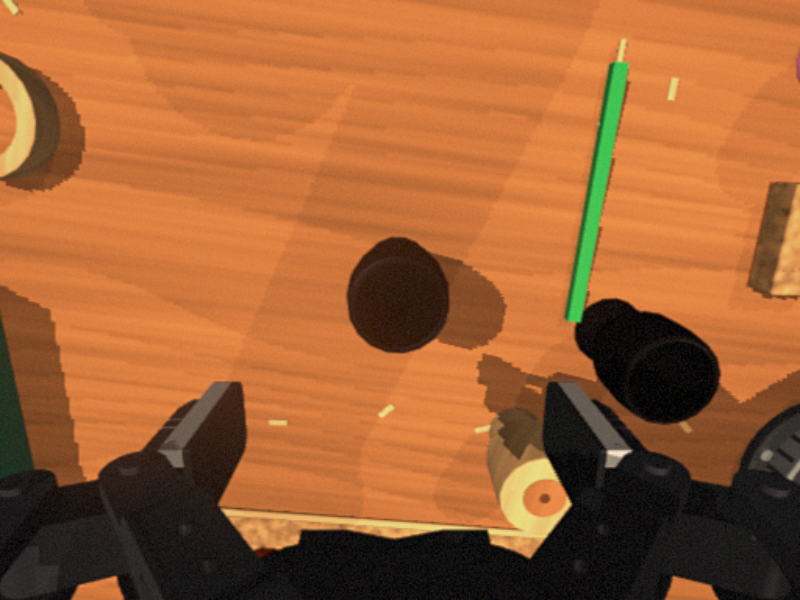

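Black cup A at (398,295) is centred, so I'll go down and grip it.

Emit:
{"op": "jog_arm", "data": {"delta_pos": [[-0.02,0,-0.9],[0,0,-0.9],[0,0,-0.8],[0,0,-0.5],[0,0,-0.22],[0,0,0]], "twist": [0,0,0,0,0,0]}}

```text
t: 18.25
eef_pos: [0.4292, -0.0232, 0.0094]
orientation: [-0.105, 1.57, 0.105]
ft_force: [-0.3, -0.3, 0.6]
width: 1.002
```

Emit:
{"op": "jog_arm", "data": {"delta_pos": [[0,0,0],[0,0,0],[0,0,0],[0,0,0],[0,0,0],[0,0,0],[0,0,0]], "twist": [0,0,0,0,0,0,0], "gripper": 255}}

```text
t: 18.95
eef_pos: [0.4302, -0.0231, 0.0117]
orientation: [-0.105, 1.566, 0.105]
ft_force: [-0.3, -1.4, 7.9]
width: 0.618
```

Emit:
{"op": "jog_arm", "data": {"delta_pos": [[0,0,0.25],[0,0,0.75],[0,0,1],[0,0,0.5],[0,0,0]], "twist": [0,0,0,0,0]}}

```text
t: 19.45
eef_pos: [0.4313, -0.0231, 0.1139]
orientation: [-0.106, 1.562, 0.104]
ft_force: [-0.1, 0.3, -0.3]
width: 0.613
```

Emit:
{"op": "jog_arm", "data": {"delta_pos": [[0.6,0.1,0],[0.9,0.16,0],[1,0.17,0],[1,0.17,0],[1,0.17,0],[0.9,0.16,0],[0.5,0.1,0],[0,0,-0.8],[0,0,-0.8],[0,0,-0.5],[0,0,-0.2],[0,0,0]], "twist": [0,0,0,0,0,0,0,0,0,0,0,0]}}

```text
t: 20.65
eef_pos: [0.6638, 0.0183, 0.017]
orientation: [-0.105, 1.571, 0.105]
ft_force: [0.2, -1.4, -1.6]
width: 0.614
```

Emit:
{"op": "jog_arm", "data": {"delta_pos": [[0,0,-0.06],[0,0,0]], "twist": [0,0]}}

```text
t: 20.85
eef_pos: [0.6656, 0.0182, 0.0168]
orientation: [-0.105, 1.567, 0.105]
ft_force: [-0.8, 0.7, -1.4]
width: 0.615
```

Emit:
{"op": "jog_arm", "data": {"delta_pos": [[0,0,0],[0,0,0],[0,0,0],[0,0,0],[0,0,0],[0,0,0.4],[0,0,0.8],[0,0,1],[0,0,1],[0,0,0]], "twist": [0,0,0,0,0,0,0,0,0,0], "gripper": 0}}

```text
t: 21.85
eef_pos: [0.6695, 0.0183, 0.152]
orientation: [-0.105, 1.557, 0.104]
ft_force: [0.4, -0.2, -0.0]
width: 0.995
```

```bash
python3 wc.py w12 .064 .09; python3 cups.py
```

```text
t 21.85 pos [0.6695 0.0183 0.152 ] xdir [ 0.012  0.    -1.   ] ydir ang 97.66 F [ 0.45 -0.23 -0.04] w 0.995 q [ 0.009  0.545  1.573 -0.     1.012 -1.695]
px [358.  19.] 2660 c [0.5292 0.0717] r 0.025 rel [-0.1402  0.0535] zmax 0.074
px [120. 170.] 1949 c [ 0.6663 -0.0863] r 0.026 rel [-0.0032 -0.1046] zmax 0.0824
px [253. 182.] 1404 c [0.6627 0.016 ] r 0.026 rel [-0.0067 -0.0022] zmax 0.0821
scene px [367. 177.] 149 c [0.3608 0.3103] r 0.0264 col [ 35. 105.  27.] zmax 0.081
scene px [301. 192.] 142 c [0.4514 0.1167] r 0.0266 col [13. 19. 20.] zmax 0.081
scene px [284. 209.] 84 c [0.5288 0.0732] r 0.0247 col [102. 191. 224.] zmax 0.076
scene px [215. 247.] 170 c [ 0.6688 -0.0871] r 0.0261 col [12. 27. 78.] zmax 0.084
scene px [254. 252.] 172 c [0.6659 0.0166] r 0.0263 col [15. 20. 26.] zmax 0.083
scene px [366. 320.] 45 c [0.7932 0.3115] r 0.0126 col [62. 56. 38.] zmax 0.084
top px [146.  95.] 75 c [0.7965 0.2968] r 0.0259 col [36. 32. 25.] zmax 0.085
top px [302. 143.] 75 c [ 0.6667 -0.0889] r 0.0248 col [25. 43. 73.] zmax 0.084
```

View pics/w12.png

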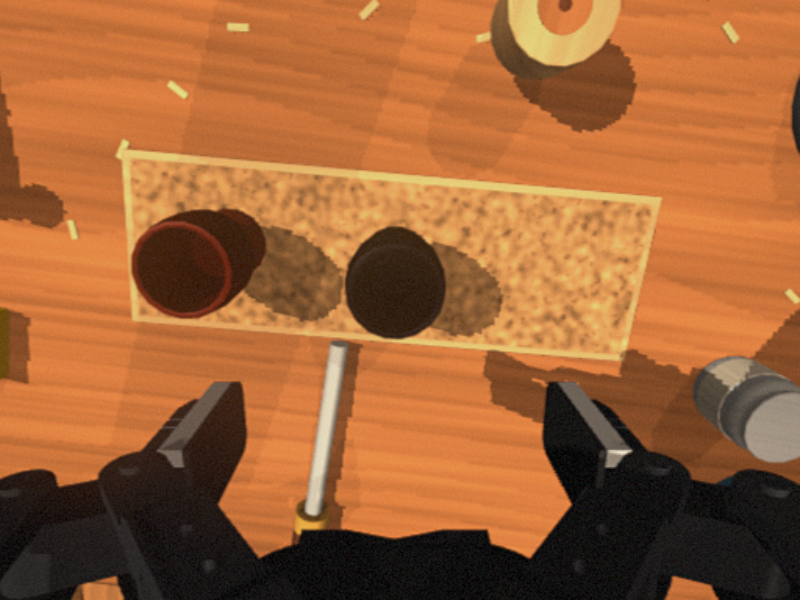

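Cup A stands upright on the board at (395,282). Next is black cup B, now at (.450,.1175).

Emit:
{"op": "jog_arm", "data": {"delta_pos": [[-0.7,0.32,0],[-1,0.46,0],[-1,0.46,0],[-1,0.46,0],[-0.9,0.42,0],[-0.7,0.32,0],[-0.1,0.04,0],[0,0,0],[0,0,0]], "twist": [0,0,0,0,0,0,0,0,0]}}

```text
t: 22.9
eef_pos: [0.45, 0.1173, 0.144]
orientation: [-0.105, 1.568, 0.105]
ft_force: [0.7, 0.5, 0.1]
width: 0.998
```

```bash
python3 wc.py w13 .07 .085
```

```text
t 22.9 pos [0.45   0.1173 0.144 ] xdir [ 0. -0. -1.] ydir ang 97.66 F [0.67 0.48 0.14] w 0.998 q [ 0.229  0.288  2.025 -0.     0.828 -1.475]
px [508. 114.] 218 c [0.3643 0.2912] r 0.0143 rel [-0.0857  0.1739] zmax 0.0768
px [255. 193.] 1105 c [0.4486 0.1175] r 0.0251 rel [-0.0014  0.0003] zmax 0.0793
px [452. 219.] 345 c [0.4491 0.2747] r 0.01 rel [-0.0009  0.1574] zmax 0.085
px [188. 276.] 2409 c [0.5282 0.0721] r 0.0251 rel [ 0.0782 -0.0452] zmax 0.0738
```

View pics/w13.png

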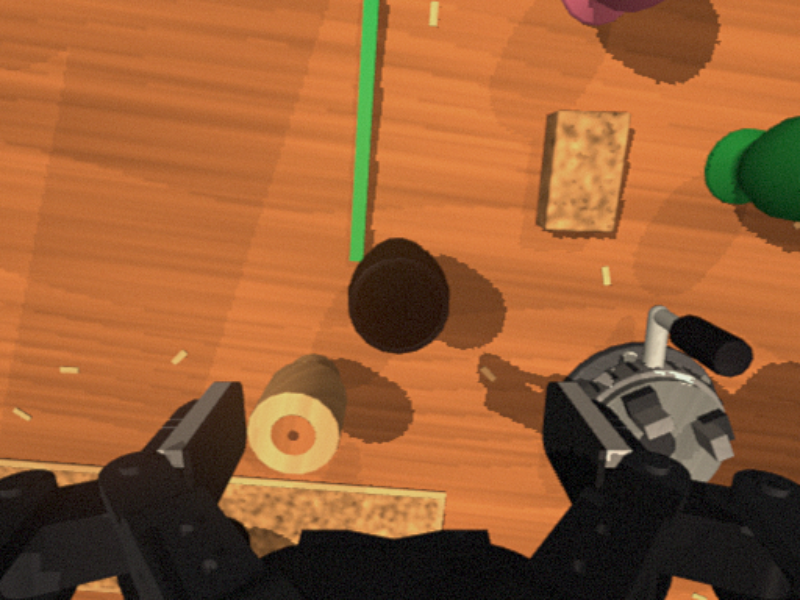

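Black cup B at (398,295) is centred and clear of the blank and the pencil.

Emit:
{"op": "jog_arm", "data": {"delta_pos": [[0,0,-0.9],[0,0,-0.9],[0,0,-0.8],[0,0,-0.5],[0,0,-0.24],[0,0,0]], "twist": [0,0,0,0,0,0]}}

```text
t: 23.55
eef_pos: [0.449, 0.1169, 0.0094]
orientation: [-0.105, 1.571, 0.104]
ft_force: [-0.1, -0.3, 0.6]
width: 0.997
```

Emit:
{"op": "jog_arm", "data": {"delta_pos": [[0,0,0],[0,0,0],[0,0,0],[0,0,0],[0,0,0],[0,0,0],[0,0,0]], "twist": [0,0,0,0,0,0,0], "gripper": 255}}

```text
t: 24.25
eef_pos: [0.4502, 0.1176, 0.0118]
orientation: [-0.105, 1.566, 0.105]
ft_force: [0.4, -1.6, 6.7]
width: 0.615
```

Emit:
{"op": "jog_arm", "data": {"delta_pos": [[0,0,0.25],[0,0,0.75],[0,0,1],[0,0,1],[0,0,0]], "twist": [0,0,0,0,0]}}

```text
t: 24.75
eef_pos: [0.4525, 0.1183, 0.1359]
orientation: [-0.104, 1.559, 0.106]
ft_force: [-0.1, 0.2, 0.0]
width: 0.613
```

Emit:
{"op": "jog_arm", "data": {"delta_pos": [[0.6,0.02,0],[0.9,0.02,0],[1,0.02,0],[1,0.02,0],[0.9,0.02,0],[0.6,0,0],[0.3,0,0],[0,0,-0.9],[0,0,-0.9],[0,0,-0.7],[0,0,-0.35],[0,0,0]], "twist": [0,0,0,0,0,0,0,0,0,0,0,0]}}

```text
t: 25.95
eef_pos: [0.6595, 0.1212, 0.0151]
orientation: [-0.105, 1.572, 0.105]
ft_force: [1.3, 0.7, -0.8]
width: 0.611
```

Emit:
{"op": "jog_arm", "data": {"delta_pos": [[0,0,0],[0,0,0],[0,0,0],[0,0,0],[0,0,0],[0,0,0],[0,0,0.4],[0,0,0.8],[0,0,1],[0,0,1],[0,0,0]], "twist": [0,0,0,0,0,0,0,0,0,0,0], "gripper": 0}}

```text
t: 27.05
eef_pos: [0.6654, 0.1221, 0.1525]
orientation: [-0.104, 1.557, 0.106]
ft_force: [0.4, 1.5, 0.5]
width: 1.002
```

```bash
python3 wc.py w14 .064 .09; python3 cups.py
```

```text
t 27.05 pos [0.6654 0.1221 0.1525] xdir [ 0.012  0.002 -1.   ] ydir ang 97.66 F [0.4  1.54 0.52] w 1.002 q [ 0.164  0.554  1.556  0.     1.02  -1.541]
px [210.  12.] 1515 c [0.5364 0.0729] r 0.0235 rel [-0.129  -0.0492] zmax 0.0741
px [ 11. 159.] 1111 c [ 0.6672 -0.0781] r 0.0246 rel [ 0.0018 -0.2002] zmax 0.0817
px [120. 171.] 1948 c [0.6638 0.017 ] r 0.026 rel [-0.0016 -0.1051] zmax 0.0823
px [253. 180.] 1379 c [0.6572 0.1194] r 0.0257 rel [-0.0082 -0.0027] zmax 0.0822
px [447. 377.] 208 c [0.8229 0.3223] r 0.0125 rel [0.1575 0.2002] zmax 0.0896
scene px [367. 177.] 148 c [0.36   0.3107] r 0.0269 col [ 34. 103.  27.] zmax 0.082
scene px [280. 209.] 86 c [0.5198 0.0673] r 0.0183 col [ 89. 173. 224.] zmax 0.076
scene px [215. 247.] 168 c [ 0.6691 -0.0869] r 0.026 col [12. 27. 78.] zmax 0.084
scene px [254. 252.] 167 c [0.6657 0.0168] r 0.0258 col [13. 18. 23.] zmax 0.084
scene px [292. 257.] 172 c [0.66   0.1195] r 0.0265 col [13. 17. 23.] zmax 0.085
scene px [366. 320.] 45 c [0.7934 0.3114] r 0.0127 col [62. 55. 37.] zmax 0.085
top px [296. 143.] 165 c [ 0.6662 -0.0849] r 0.026 col [19. 31. 61.] zmax 0.084
top px [255. 144.] 158 c [0.6645 0.0176] r 0.0259 col [20. 27. 37.] zmax 0.083
top px [232. 197.] 324 c [0.5297 0.0736] r 0.025 col [ 63. 111. 141.] zmax 0.077
```

View pics/w14.png

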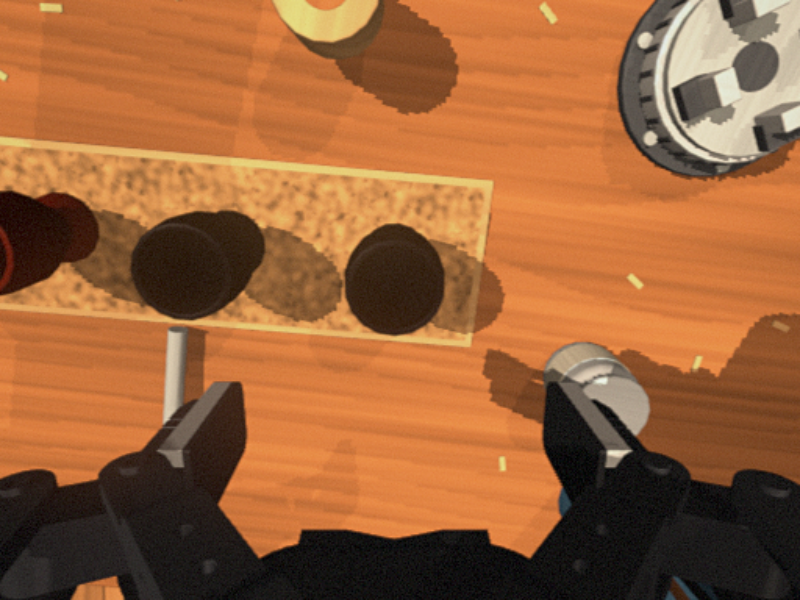

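All three cups stand on the board. Next is the blank at (.5295,.073).

Emit:
{"op": "jog_arm", "data": {"delta_pos": [[-0.5,-0.18,0],[-0.8,-0.3,0],[-0.8,-0.3,0],[-0.7,-0.26,0],[-0.43,-0.16,0],[0,0,0],[0,0,0]], "twist": [0,0,0,0,0,0,0]}}

```text
t: 27.9
eef_pos: [0.5319, 0.0734, 0.1441]
orientation: [-0.105, 1.569, 0.105]
ft_force: [0.4, -0.2, 0.3]
width: 1.0
```

```bash
python3 wc.py w15 .064 .085
```

```text
t 27.9 pos [0.5319 0.0734 0.1441] xdir [-0.001 -0.    -1.   ] ydir ang 97.65 F [ 0.38 -0.16  0.35] w 1.0 q [ 0.115  0.384  1.873  0.     0.886 -1.589]
px [253. 189.] 3170 c [0.5283 0.0719] r 0.025 rel [-0.0035 -0.0015] zmax 0.0738
px [ 49. 298.] 531 c [ 0.6487 -0.0894] r 0.0165 rel [ 0.1168 -0.1628] zmax 0.0818
px [174. 321.] 1340 c [0.6632 0.0166] r 0.0262 rel [ 0.1313 -0.0568] zmax 0.0818
px [286. 323.] 1060 c [0.6566 0.1194] r 0.0259 rel [0.1248 0.046 ] zmax 0.082
```

View pics/w15.png

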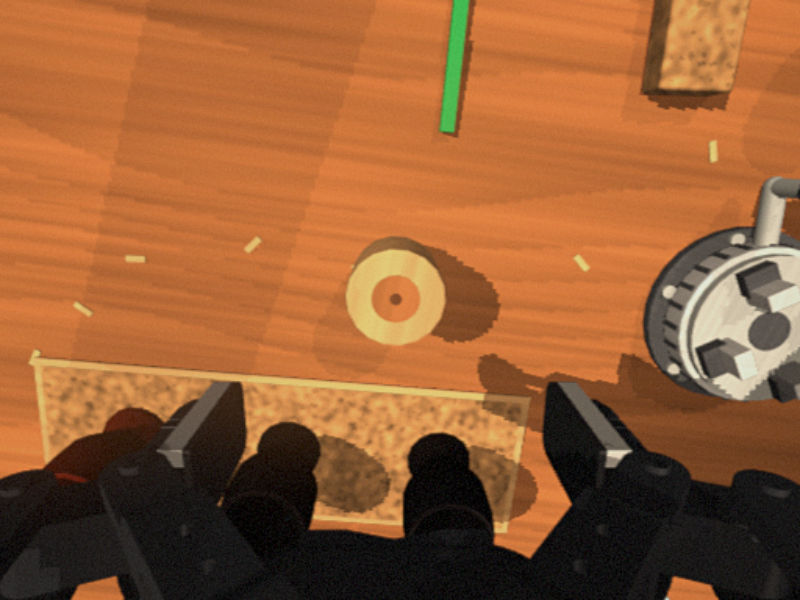

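Emit:
{"op": "jog_arm", "data": {"delta_pos": [[-0.05,0,-0.9],[0,0,-0.9],[0,0,-0.8],[0,0,-0.45],[0,0,-0.2],[0,0,0]], "twist": [0,0,0,0,0,0]}}

```text
t: 28.55
eef_pos: [0.5299, 0.0736, 0.0134]
orientation: [-0.105, 1.57, 0.105]
ft_force: [-0.0, 0.3, -0.6]
width: 1.004
```

Emit:
{"op": "jog_arm", "data": {"delta_pos": [[0,0,0],[0,0,0],[0,0,0],[0,0,0],[0,0,0],[0,0,0],[0,0,0]], "twist": [0,0,0,0,0,0,0], "gripper": 255}}

```text
t: 29.25
eef_pos: [0.531, 0.0735, 0.0158]
orientation: [-0.105, 1.566, 0.105]
ft_force: [-1.5, 0.5, 6.5]
width: 0.58
```

Emit:
{"op": "jog_arm", "data": {"delta_pos": [[0,0,0.25],[0,0,0.75],[0,0,0.9],[0,0,0.6],[0,0,0],[0,0,0]], "twist": [0,0,0,0,0,0]}}

```text
t: 29.85
eef_pos: [0.53, 0.0734, 0.1152]
orientation: [-0.105, 1.567, 0.105]
ft_force: [0.1, -0.5, -0.3]
width: 0.573
```

```bash
python3 wc.py w16 .155 .17
```

```text
t 29.85 pos [0.53   0.0734 0.1152] xdir [ 0.001  0.    -1.   ] ydir ang 97.66 F [ 0.13 -0.5  -0.26] w 0.573 q [ 0.115  0.425  1.895  0.     0.821 -1.589]
px [253. 239.] 2688 c [0.5234 0.0707] r 0.0384 rel [-0.0066 -0.0028] zmax 0.17
```

View pics/w16.png

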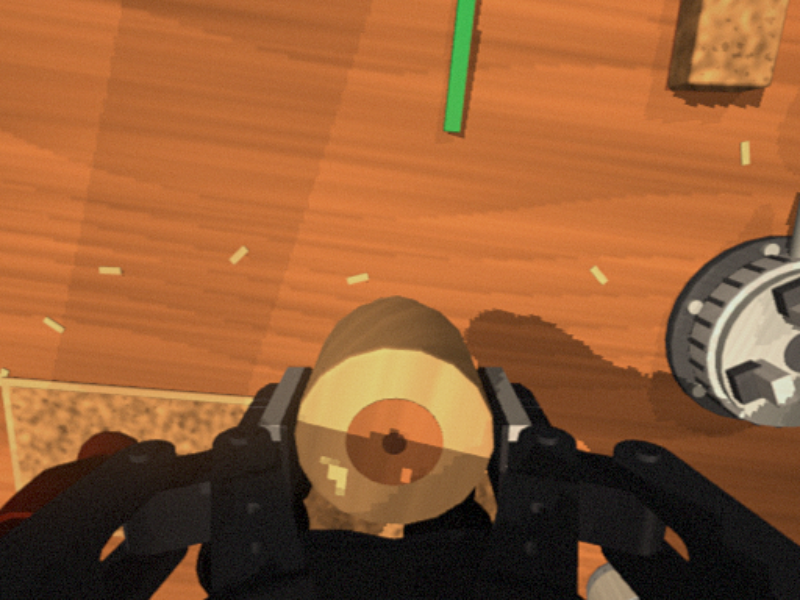

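The blank is held upright, with its top at (394,440). Now over to the chuck.

Emit:
{"op": "jog_arm", "data": {"delta_pos": [[0,0.5,0],[0.01,0.8,0],[0.01,0.9,0],[0.01,0.9,0],[0,0.9,0],[0,0.8,0],[0,0.4,0],[0,0.2,0],[0,0,0],[0,0,0]], "twist": [0,0,0,0,0,0,0,0,0,0]}}

```text
t: 30.9
eef_pos: [0.5308, 0.2882, 0.1141]
orientation: [-0.105, 1.57, 0.104]
ft_force: [0.5, -0.7, -1.5]
width: 0.573
```

```bash
python3 wc.py w17 .155 .19; python3 -c "
from h import *
crop('scene','s17',310,400,180,270)"
```

```text
t 30.9 pos [0.5308 0.2882 0.1141] xdir [-0.001 -0.001 -1.   ] ydir ang 97.63 F [ 0.46 -0.73 -1.52] w 0.573 q [ 0.478  0.513  1.739 -0.     0.891 -1.226]
px [253. 275.] 17691 c [0.5198 0.2854] r 0.0569 rel [-0.011  -0.0028] zmax 0.19
```

View pics/w17.png

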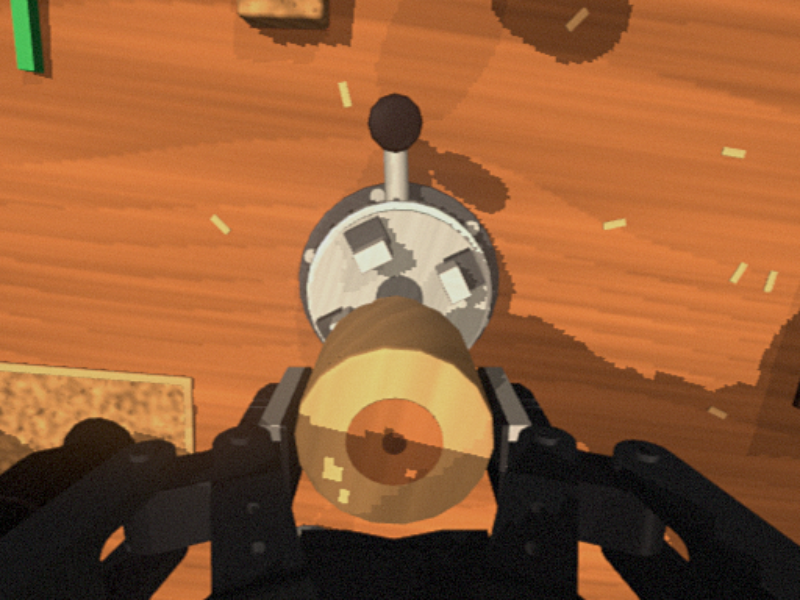

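View pics/s17.png

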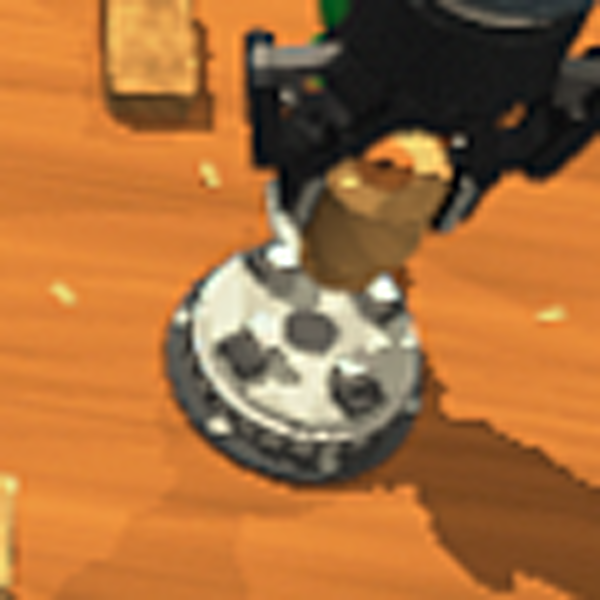

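The blank is lined up over the chuck, laterally (394 vs 398 px). Lowering in stages.

Emit:
{"op": "jog_arm", "data": {"delta_pos": [[0,0.02,-0.4],[0,0,-0.4],[0,0,-0.3],[0,0,-0.2],[0,0,0]], "twist": [0,0,0,0,0]}}

```text
t: 31.5
eef_pos: [0.53, 0.2896, 0.0606]
orientation: [-0.106, 1.571, 0.104]
ft_force: [0.8, -0.9, -1.1]
width: 0.574
```

Emit:
{"op": "jog_arm", "data": {"delta_pos": [[0,0,-0.1],[0,0,-0.05],[0,0,0]], "twist": [0,0,0]}}

```text
t: 31.8
eef_pos: [0.5312, 0.2903, 0.0567]
orientation: [-0.105, 1.568, 0.105]
ft_force: [-0.4, -0.4, -0.0]
width: 0.577
```

```bash
python3 -c "
from h import *
st();crop('scene','s18',310,400,180,270)"
```

```text
t 31.8 pos [0.5312 0.2903 0.0567] xdir [ 0.  0. -1.] ydir ang 97.67 F [-0.43 -0.37 -0.04] w 0.577 q [ 0.48   0.598  1.758 -0.     0.785 -1.224]
```

View pics/s18.png

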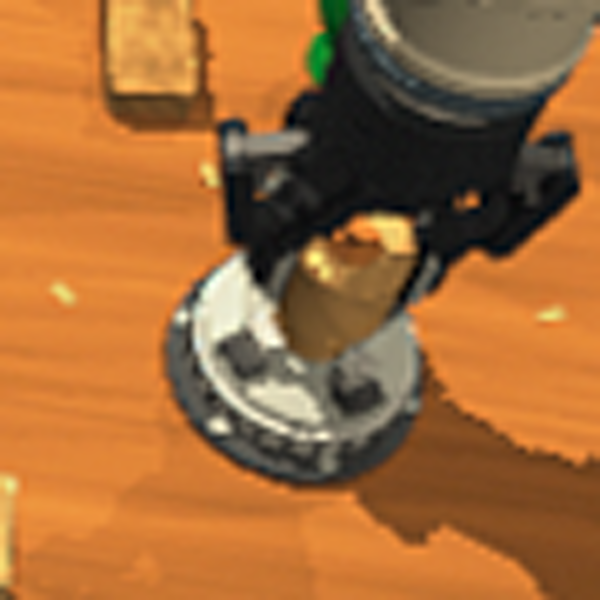

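Emit:
{"op": "jog_arm", "data": {"delta_pos": [[0,0,-0.06],[0,0,-0.06],[0,0,0]], "twist": [0,0,0]}}

```text
t: 32.15
eef_pos: [0.5313, 0.2903, 0.0519]
orientation: [-0.105, 1.568, 0.105]
ft_force: [0.2, 0.3, -1.1]
width: 0.58
```

Emit:
{"op": "jog_arm", "data": {"delta_pos": [[0,0,-0.03],[0,0,0],[0,0,0]], "twist": [0,0,0]}}

```text
t: 32.45
eef_pos: [0.5315, 0.2903, 0.0518]
orientation: [-0.105, 1.568, 0.105]
ft_force: [-2.7, 0.2, 9.6]
width: 0.577
```

Seated: contact came at TCP .0518, as expected. Releasing and checking.

Emit:
{"op": "jog_arm", "data": {"delta_pos": [[0,0,0],[0,0,0],[0,0,0],[0,0,0],[0,0,0],[0,0,0],[0,0,0.5],[0,0,0.8],[0,0,1],[0,0,0.6],[0,0,0],[0,0,0]], "twist": [0,0,0,0,0,0,0,0,0,0,0,0], "gripper": 0}}

```text
t: 33.65
eef_pos: [0.5311, 0.2902, 0.1668]
orientation: [-0.105, 1.568, 0.105]
ft_force: [-0.8, 0.7, -0.8]
width: 1.0
```

```bash
python3 wc.py w19 .095 .12; python3 -c "
from h import *
s=r.observe();d=cam('wrist');W=wpts(d,s)
m=(W[...,2]>.083)&(W[...,2]<.093)&(W[...,0]<.48)
print('handle top',m.sum(),cv2.minEnclosingCircle(W[m][:,:2].astype(np.float32)))"
```

```text
t 33.65 pos [0.5311 0.2902 0.1668] xdir [ 0.001  0.    -1.   ] ydir ang 97.66 F [-0.83  0.69 -0.78] w 1.0 q [ 0.48   0.444  1.707  0.     0.99  -1.224]
px [253. 194.] 3564 c [0.5289 0.2887] r 0.0251 rel [-0.0022 -0.0015] zmax 0.1097
handle top 624 ((0.44994816184043884, 0.2758970558643341), 0.009976710192859173)
```

View pics/w19.png

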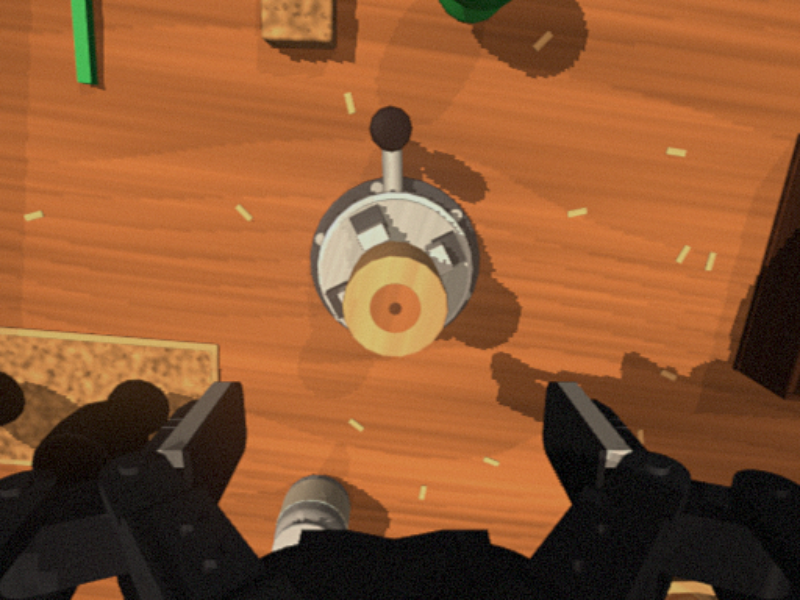

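The blank stands upright in the chuck at (395,308), top at z .11. The handle at (391,128) works out to (.451,.2765). Going to grip the handle tangentially.

Emit:
{"op": "jog_arm", "data": {"delta_pos": [[-0.6,-0.1,0],[-0.8,-0.14,0],[-0.6,-0.1,0],[0,0,-0.8],[0,0,-0.9],[0,0,-0.8],[0,0,-0.55],[0,0,-0.25],[0,0,0]], "twist": [0,0,0,0,0,0,0,0,0]}}

```text
t: 34.65
eef_pos: [0.4497, 0.2757, 0.0326]
orientation: [-0.107, 1.572, 0.104]
ft_force: [-0.8, 0.5, 0.0]
width: 1.007
```

Emit:
{"op": "jog_arm", "data": {"delta_pos": [[0,0,0],[0,0,0],[0,0,0],[0,0,0],[0,0,0],[0,0,0],[0,0,0],[0,0,0]], "twist": [0,0,0,0,0,0,0,0], "gripper": 255, "squeeze": 40}}

```text
t: 35.45
eef_pos: [0.4515, 0.2769, 0.0354]
orientation: [-0.105, 1.567, 0.105]
ft_force: [-1.9, -0.3, 5.4]
width: 0.221
```

```bash
python3 wc.py w20 .095 .12
```

```text
t 35.45 pos [0.4515 0.2769 0.0354] xdir [ 0.001  0.001 -1.   ] ydir ang 97.67 F [-1.86 -0.25  5.41] w 0.221 q [ 0.528  0.554  1.935  0.     0.651 -1.177]
px [157. 311.] 5687 c [0.4549 0.246 ] r 0.0223 rel [ 0.0034 -0.0309] zmax 0.12
px [348. 311.] 5686 c [0.447  0.3038] r 0.0222 rel [-0.0045  0.0269] zmax 0.12
```

View pics/w20.png

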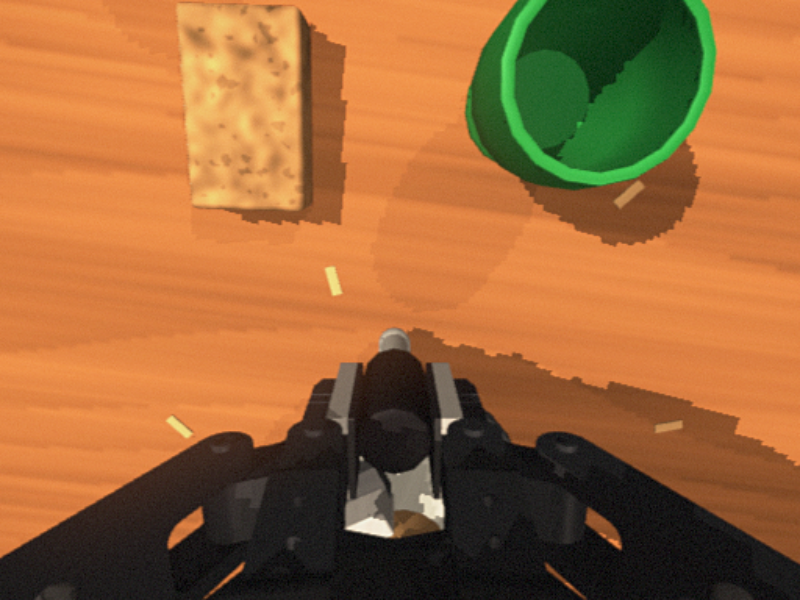

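The handle is gripped between the pads. Turning clockwise about (.530,.289) along the arc, half way first.

Emit:
{"op": "jog_arm", "data": {"delta_pos": [[-0.022,0.208,0],[0,0.209,0],[0.022,0.208,0],[0.044,0.205,0],[0.065,0.199,0],[0.085,0.191,0],[0,0,0]], "twist": [-1,-1,-1,-1,-1,-1,0]}}

```text
t: 36.2
eef_pos: [0.4591, 0.3262, 0.0354]
orientation: [0.391, 1.535, -0.39]
ft_force: [-2.1, -0.2, 7.5]
width: 0.226
```

```bash
python3 -c "
from h import *
s,R=st();v=s['eef_pos'][:2]-np.array([.5303,.289]);print(np.hypot(*v),np.degrees(np.arctan2(v[1],v[0]))%360)
crop('scene','s21',310,400,180,270)"
```

```text
t 36.2 pos [0.4591 0.3262 0.0354] xdir [ 0.     0.001 -1.   ] ydir ang 61.47 F [-2.1  -0.17  7.52] w 0.226 q [ 5.96e-01  5.87e-01  1.86e+00  1.00e-03  6.94e-01 -4.77e-01]
0.08036724214597646 152.40056102486474
```

View pics/s21.png

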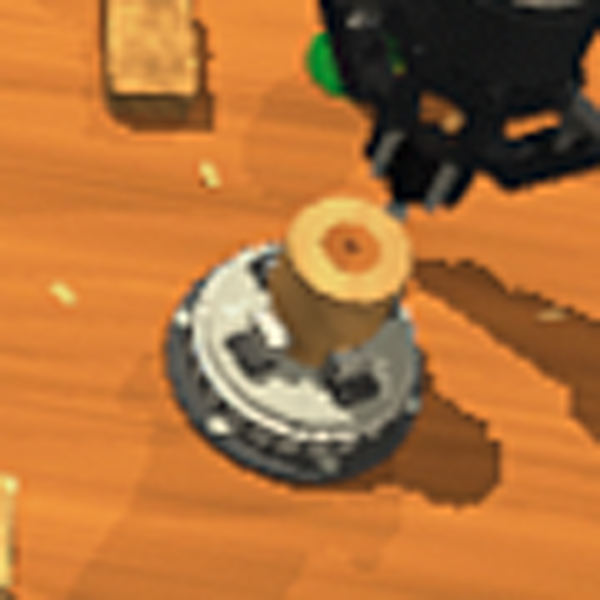

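The sleeve follows and the blank is still upright. Second half.

Emit:
{"op": "jog_arm", "data": {"delta_pos": [[0.105,0.181,0],[0.123,0.169,0],[0.14,0.156,0],[0.156,0.14,0],[0.169,0.123,0],[0,0,0]], "twist": [-1,-1,-1,-1,-1,0]}}

```text
t: 36.85
eef_pos: [0.4817, 0.3524, 0.035]
orientation: [0.786, 1.426, -0.805]
ft_force: [-17.1, -13.8, 24.6]
width: 0.22
```

Emit:
{"op": "jog_arm", "data": {"delta_pos": [[0.09,0.053,0],[0.09,0.052,0],[0,0,0],[0,0,0]], "twist": [-0.5,-0.5,0,0]}}

```text
t: 37.25
eef_pos: [0.4816, 0.3513, 0.0346]
orientation: [0.851, 1.4, -0.897]
ft_force: [-37.4, -28.7, 45.1]
width: 0.223
```

```bash
python3 -c "
from h import *
s,R=st();v=s['eef_pos'][:2]-np.array([.5303,.289]);print(np.hypot(*v),np.degrees(np.arctan2(v[1],v[0]))%360)"
```

```text
t 37.25 pos [0.4816 0.3513 0.0346] xdir [-0.024 -0.018 -1.   ] ydir ang 25.7 F [-37.41 -28.67  45.15] w 0.223 q [ 6.110e-01  6.330e-01  1.762e+00 -1.000e-03  7.770e-01  1.630e-01]
0.07906074346742938 128.02040601421143
```

```bash
python3 wc.py w22 .095 .12;python3 -c "
from h import *
crop('scene','s22',310,400,180,270);s=r.observe();print(s['moment'],s['ft_force'])"
```

```text
t 37.25 pos [0.4816 0.3513 0.0346] xdir [-0.024 -0.018 -1.   ] ydir ang 25.7 F [-37.41 -28.67  45.15] w 0.223 q [ 6.110e-01  6.330e-01  1.762e+00 -1.000e-03  7.770e-01  1.630e-01]
px [157. 311.] 5573 c [0.4573 0.3395] r 0.0219 rel [-0.0243 -0.0118] zmax 0.12
px [352. 313.] 6134 c [0.5094 0.3655] r 0.0233 rel [0.0278 0.0143] zmax 0.12
[-4.41544359  5.67306259  0.20987601] [-37.13083431 -29.05074107  44.33241696]
```

View pics/s22.png

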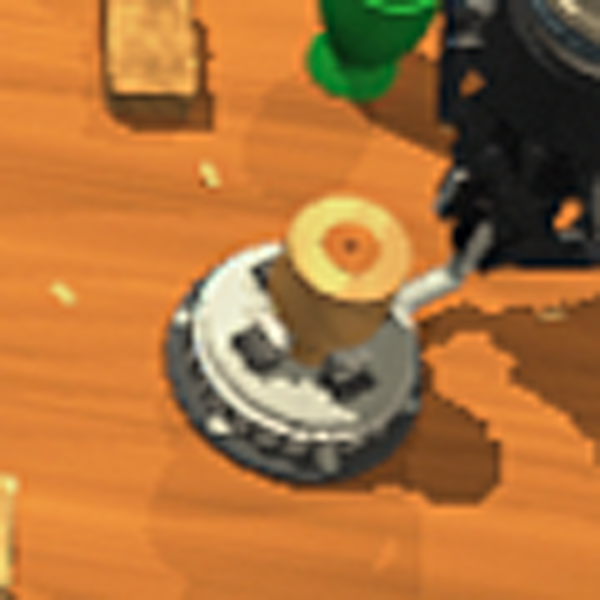

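View pics/w22.png

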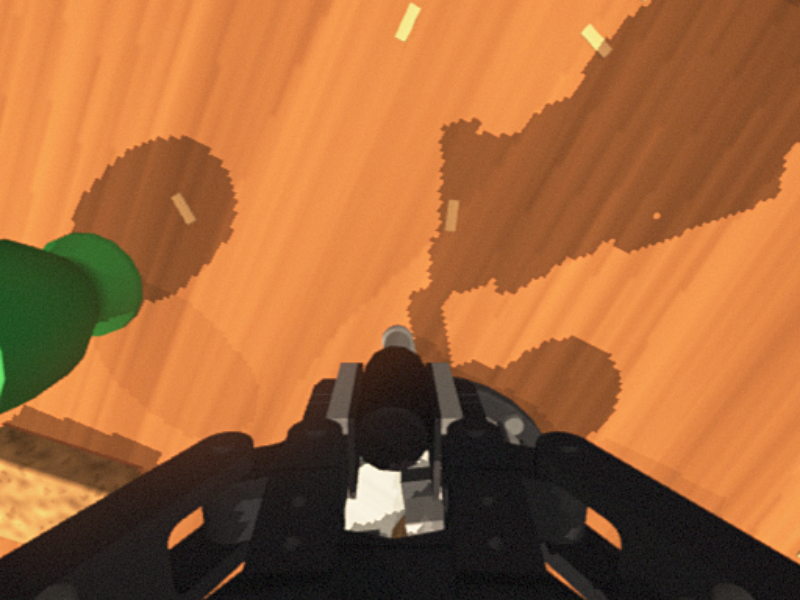

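Nothing is colliding. The 47 N is tangential, so this is the jaw spring resisting, with the sleeve at about 61 deg of turn. The vertical 45 N comes from arm compliance, because the tool wants to sink against handle friction. I'll relieve the z force, stiffen the grip and carry on with the turn.

Emit:
{"op": "jog_arm", "data": {"delta_pos": [[0,0,0.1],[0,0,0.1],[0,0,0]], "twist": [0,0,0], "squeeze": 60}}

```text
t: 37.65
eef_pos: [0.4816, 0.351, 0.0356]
orientation: [0.851, 1.399, -0.897]
ft_force: [-19.9, -17.9, -19.9]
width: 0.215
```

```bash
cat > a.py <<'E'
from h import *
s,R=st();p=s['eef_pos']-R[:,0]*.044
v=p[:2]-np.array([.5303,.289]);print('handle',p.round(4),np.hypot(*v),np.degrees(np.arctan2(v[1],v[0]))%360, '|F|',np.linalg.norm(s['ft_force']))
E
python3 a.py
```

```text
t 37.65 pos [0.4816 0.351  0.0356] xdir [-0.024 -0.018 -1.   ] ydir ang 25.71 F [-19.91 -17.94 -19.88] w 0.215 q [ 6.100e-01  6.310e-01  1.762e+00 -1.000e-03  7.780e-01  1.630e-01]
handle [0.4826 0.3518 0.0796] 0.07885295618572778 127.22370315362383 |F| 33.371037445138896
```

Emit:
{"op": "jog_arm", "data": {"delta_pos": [[0.08,0.062,-0.03],[0.08,0.06,0.05],[0.08,0.06,0.05],[0,0,0]], "twist": [0,0,0,0]}}

```text
t: 38.05
eef_pos: [0.4811, 0.3507, 0.0356]
orientation: [0.832, 1.409, -0.917]
ft_force: [-45.0, -38.5, -6.2]
width: 0.213
```

```bash
python3 a.py
```

```text
t 38.05 pos [0.4811 0.3507 0.0356] xdir [-0.044 -0.033 -0.998] ydir ang 25.73 F [-44.98 -38.47  -6.23] w 0.213 q [ 0.611  0.64   1.744 -0.002  0.813  0.163]
handle [0.483  0.3522 0.0795] 0.07890213296705235 126.78870540635539 |F| 59.51189229907435
```

```bash
cat > jaw.py <<'E'
from h import *
def j(d,tag):
    W=pts(d);Z=W[...,2]
    rr=np.hypot(W[...,0]-.5303,W[...,1]-.2888)
    m=(rr<.045)&(Z>.05)&(Z<.0615)
    hsv=cv2.cvtColor(d['pixels'],cv2.COLOR_BGR2HSV)
    m&=(hsv[...,1]<90)
    nl,lab,stt,cen=cv2.connectedComponentsWithStats(m.astype(np.uint8))
    for i in range(1,nl):
        if stt[i,4]>5:
            P=W[lab==i];c=P.mean(0)-[.5303,.2888,0];print(tag,cen[i].round(0),stt[i,4],'r mean',np.hypot(*c[:2]).round(4),'ang',np.degrees(np.arctan2(c[1],c[0])).round(0),'r range',rr[lab==i].min().round(4),rr[lab==i].max().round(4))
if __name__=='__main__':
    for n in ['scene','top']:
        j(dict(np.load(n+'0.npz')),n+'0'); d=cam(n); j(d,n)
        x=(310,400,180,270) if n=='scene' else (110,200,150,240)
        a=np.load(n+'0.npz')['pixels'][x[2]:x[3],x[0]:x[1]];b=d['pixels'][x[2]:x[3],x[0]:x[1]]
        cv2.imwrite(f'pics/j_{n}.png',cv2.resize(np.hstack([a,b]),(800,400),interpolation=cv2.INTER_CUBIC))
E
python3 jaw.py
```

```text
scene0 [352. 219.] 25 r mean 0.0278 ang -146.0 r range 0.0233 0.0342
scene0 [366. 223.] 27 r mean 0.0271 ang 125.0 r range 0.0232 0.0355
scene0 [349. 230.] 26 r mean 0.0287 ang -57.0 r range 0.0246 0.0338
scene0 [362. 235.] 25 r mean 0.0279 ang 31.0 r range 0.0228 0.0327
scene [350. 229.] 20 r mean 0.025 ang -58.0 r range 0.0214 0.0292
scene [362. 234.] 20 r mean 0.024 ang 32.0 r range 0.0208 0.0283
top0 [140. 189.] 32 r mean 0.028 ang 35.0 r range 0.0235 0.0348
top0 [155. 192.] 32 r mean 0.0271 ang -57.0 r range 0.0217 0.0322
top0 [136. 204.] 31 r mean 0.0283 ang 123.0 r range 0.0241 0.0347
top0 [151. 207.] 31 r mean 0.0276 ang -149.0 r range 0.0217 0.0329
top [154. 193.] 20 r mean 0.0241 ang -57.0 r range 0.021 0.0273
top [151. 206.] 20 r mean 0.0246 ang -146.0 r range 0.0202 0.0279
```

View pics/j_scene.png

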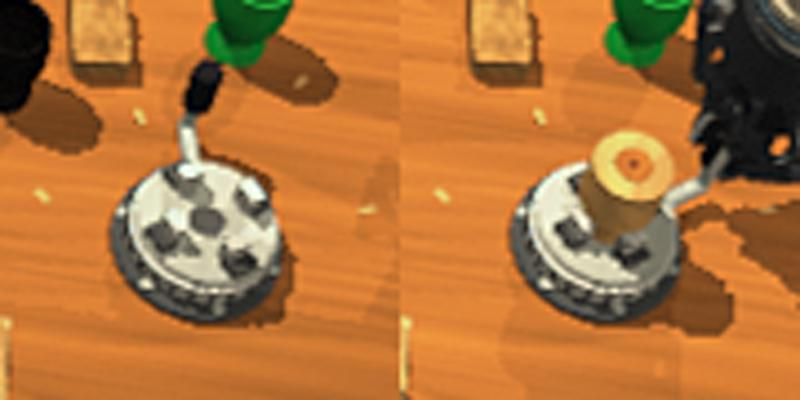

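Emit:
{"op": "jog_arm", "data": {"delta_pos": [[0.08,0.06,0.05],[0.08,0.06,0.05],[0,0,0]], "twist": [0,0,0]}}

```text
t: 38.45
eef_pos: [0.4808, 0.3504, 0.0357]
orientation: [0.819, 1.415, -0.93]
ft_force: [-57.6, -48.4, -14.2]
width: 0.216
```

```bash
python3 a.py
```

```text
t 38.45 pos [0.4808 0.3504 0.0357] xdir [-0.058 -0.043 -0.997] ydir ang 25.75 F [-57.64 -48.39 -14.17] w 0.216 q [ 0.611  0.645  1.732 -0.003  0.836  0.163]
handle [0.4833 0.3523 0.0796] 0.07887875745567101 126.57455409941491 |F| 76.58017382541358
```

The handle no longer moves: from 47 to 76 N it shifted only 0.6 deg, which is stop-like. Jaw travel measured about 5 mm, so the sleeve must have started at about 0.15, and the measured turn of about 1.08 rad brings it home. Easing off the load without pulling back.

Emit:
{"op": "jog_arm", "data": {"delta_pos": [[-0.08,-0.06,-0.05],[-0.08,-0.06,-0.05],[-0.08,-0.06,-0.05],[-0.08,-0.06,-0.05],[0,0,0]], "twist": [0,0,0,0,0]}}

```text
t: 38.95
eef_pos: [0.4814, 0.351, 0.0354]
orientation: [0.845, 1.402, -0.903]
ft_force: [-32.3, -28.2, 2.7]
width: 0.218
```

```bash
python3 a.py
```

```text
t 38.95 pos [0.4814 0.351  0.0354] xdir [-0.03  -0.023 -0.999] ydir ang 25.71 F [-32.28 -28.17   2.68] w 0.218 q [ 0.611  0.634  1.756 -0.002  0.789  0.163]
handle [0.4828 0.352  0.0794] 0.07892069753062662 127.04850515499184 |F| 42.92806679041336
```

Emit:
{"op": "jog_arm", "data": {"delta_pos": [[-0.08,-0.06,-0.05],[-0.08,-0.06,-0.05],[0,0,0]], "twist": [0,0,0]}}

```text
t: 39.25
eef_pos: [0.4818, 0.3513, 0.0353]
orientation: [0.858, 1.396, -0.89]
ft_force: [-21.2, -17.9, 11.3]
width: 0.212
```

```bash
python3 a.py
```

```text
t 39.25 pos [0.4818 0.3513 0.0353] xdir [-0.017 -0.013 -1.   ] ydir ang 25.7 F [-21.24 -17.87  11.27] w 0.212 q [ 6.100e-01  6.290e-01  1.768e+00 -1.000e-03  7.660e-01  1.630e-01]
handle [0.4825 0.3519 0.0793] 0.07896906632446019 127.24509655569847 |F| 29.958563165448528
```

Emit:
{"op": "jog_arm", "data": {"delta_pos": [[-0.07,-0.05,0],[-0.05,-0.04,0.03],[0,0,0]], "twist": [0,0,0]}}

```text
t: 39.55
eef_pos: [0.482, 0.3513, 0.0356]
orientation: [0.866, 1.392, -0.881]
ft_force: [-4.1, -4.8, -20.3]
width: 0.216
```

```bash
python3 a.py
```

```text
t 39.55 pos [0.482  0.3513 0.0356] xdir [-0.007 -0.006 -1.   ] ydir ang 25.68 F [ -4.12  -4.77 -20.27] w 0.216 q [ 6.100e-01  6.250e-01  1.776e+00 -1.000e-03  7.500e-01  1.620e-01]
handle [0.4823 0.3516 0.0796] 0.07884905355325254 127.49530636416183 |F| 21.22458122142291
```

Only 6 N left laterally. Opening and rising straight up.

Emit:
{"op": "jog_arm", "data": {"delta_pos": [[0,0,0],[0,0,0],[0,0,0],[0,0,0],[0,0,0],[0,0,0.4],[0,0,0.8],[0,0,1],[0,0,1],[0,0,0.4],[0,0,0]], "twist": [0,0,0,0,0,0,0,0,0,0,0], "gripper": 0}}

```text
t: 40.65
eef_pos: [0.4877, 0.3557, 0.1871]
orientation: [0.878, 1.386, -0.867]
ft_force: [-0.6, 0.8, -0.0]
width: 0.997
```

```bash
python3 wc.py w24 .095 .12; python3 -c "
from h import *
s=r.observe();d=cam('wrist');W=wpts(d,s)
m=(W[...,2]>.083)&(W[...,2]<.093)&(np.hypot(W[...,0]-.482,W[...,1]-.351)<.03)
c,rd=cv2.minEnclosingCircle(W[m][:,:2].astype(np.float32));print('handle',m.sum(),c,rd)
"; python3 jaw.py
```

```text
t 40.65 pos [0.4877 0.3557 0.1871] xdir [ 0.006  0.004 -1.   ] ydir ang 25.66 F [-0.61  0.76 -0.03] w 0.997 q [0.61  0.414 1.701 0.    1.019 0.163]
px [262. 275.] 2590 c [0.5292 0.2891] r 0.0252 rel [ 0.0415 -0.0667] zmax 0.1097
handle 430 (0.48125407099723816, 0.3529202342033386) 0.010025279596447945
scene0 [352. 219.] 25 r mean 0.0278 ang -146.0 r range 0.0233 0.0342
scene0 [366. 223.] 27 r mean 0.0271 ang 125.0 r range 0.0232 0.0355
scene0 [349. 230.] 26 r mean 0.0287 ang -57.0 r range 0.0246 0.0338
scene0 [362. 235.] 25 r mean 0.0279 ang 31.0 r range 0.0228 0.0327
scene [350. 230.] 21 r mean 0.0247 ang -57.0 r range 0.0206 0.0292
scene [362. 233.] 19 r mean 0.0242 ang 31.0 r range 0.0204 0.0276
top0 [140. 189.] 32 r mean 0.028 ang 35.0 r range 0.0235 0.0348
top0 [155. 192.] 32 r mean 0.0271 ang -57.0 r range 0.0217 0.0322
top0 [136. 204.] 31 r mean 0.0283 ang 123.0 r range 0.0241 0.0347
top0 [151. 207.] 31 r mean 0.0276 ang -149.0 r range 0.0217 0.0329
top [155. 193.] 22 r mean 0.0243 ang -58.0 r range 0.0211 0.0272
top [151. 206.] 20 r mean 0.0246 ang -147.0 r range 0.021 0.0277
```

View pics/w24.png

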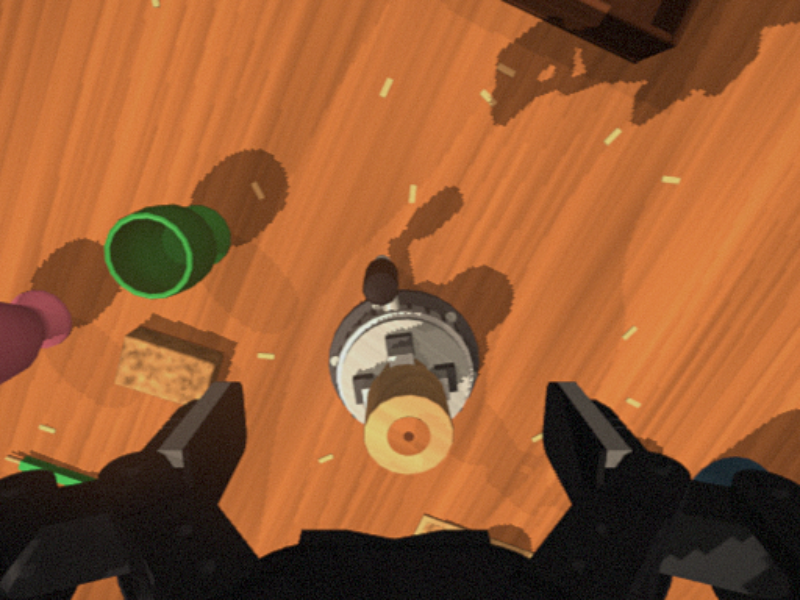

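```bash
python3 - <<'E'
import cv2,numpy as np
a=cv2.imread('pics/w19.png')[160:360,290:500];b=cv2.imread('pics/w24.png')[240:440,300:510]
cv2.imwrite('pics/jj.png',cv2.resize(np.hstack([a,b]),None,fx=1.9,fy=1.9,interpolation=cv2.INTER_CUBIC))
E
```

```text
(no output)
```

View pics/jj.png

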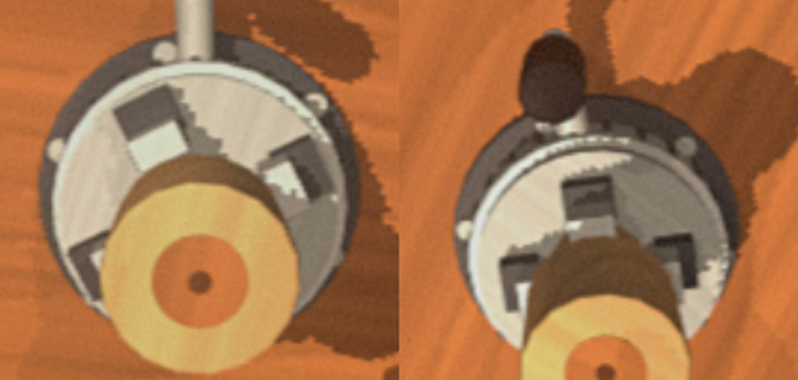

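```bash
python3 - <<'E'
from h import *
d=cam('wrist');K=d['mtx'];T=d['T_tool_cam']
def cast(u,v,pos,rv,z):
    M=np.eye(4);M[:3,:3]=Rn.from_rotvec(rv).as_matrix();M[:3,3]=pos;M=M@T
    u*=.64;v*=.64
    ray=M[:3,:3]@np.array([(u-K[0,2])/K[0,0],-(v-K[1,2])/K[1,1],-1]);c=M[:3,3]
    return (c+ray*(z-c[2])/ray[2])
a=([.5311,.2902,.1668],[-.105,1.568,.105]); s=r.observe(); b=(s['eef_pos'],s['orientation'])
C=np.array([.5292,.2891])
def rep(t,u,v,P,z=.058):
    p=cast(u,v,*P,z);q=p[:2]-C;print(t,p.round(4),'r',np.hypot(*q).round(4),'ang',np.degrees(np.arctan2(q[1],q[0])).round(1))
L=lambda x,y:(290+x/1.9,160+y/1.9); Rr=lambda x,y:(300+(x-399)/1.9,240+y/1.9)
rep('before outer top',*L(155,129),a); rep('before outer bottom',*L(141,101),a,.036)
for x,y in [(135,138),(177,118)]: rep('before corners',*L(x,y),a)
rep('now outer top',*Rr(590,214),b)
for x,y in [(563,216),(614,212)]: rep('now corners',*Rr(x,y),b)
rep('now outer bottom',*Rr(587,180),b,.036)
im=d['pixels'][150:280,190:320];cv2.imwrite('pics/jn.png',cv2.resize(im,(600,600),interpolation=cv2.INTER_CUBIC))
E
```

```text
before outer top [0.5021 0.2735 0.058 ] r 0.0312 ang -150.1
before outer bottom [0.4972 0.2676 0.036 ] r 0.0385 ang -146.1
before corners [0.5055 0.2681 0.058 ] r 0.0317 ang -138.6
before corners [0.4982 0.2793 0.058 ] r 0.0325 ang -162.6
now outer top [0.5085 0.3125 0.058 ] r 0.0312 ang 131.5
now corners [0.5009 0.3081 0.058 ] r 0.034 ang 146.1
now corners [0.5152 0.3165 0.058 ] r 0.0308 ang 117.1
now outer bottom [0.5061 0.3155 0.036 ] r 0.0351 ang 131.1
```

View pics/jn.png

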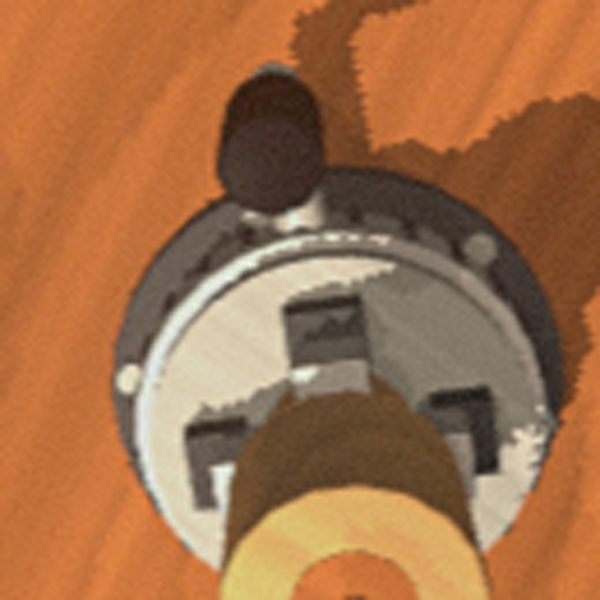

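```bash
python3 - <<'E'
from h import *
s=r.observe();d=cam('wrist');W=wpts(d,s)
C=np.array([.5292,.2891])
K=d['mtx'];M=np.eye(4);M[:3,:3]=Rn.from_rotvec(s['orientation']).as_matrix();M[:3,3]=s['eef_pos'];M=M@d['T_tool_cam']
for x,y,z in [(332,366,.058),(295,370,.058),(368,362,.058),(322,299,.036)]:
    u=190+x/4.615-.5;v=150+y/4.615-.5
    ray=M[:3,:3]@np.array([(u-K[0,2])/K[0,0],-(v-K[1,2])/K[1,1],-1]);c=M[:3,3];p=c+ray*(z-c[2])/ray[2];q=p[:2]-C
    print(p.round(4),np.hypot(*q).round(4),np.degrees(np.arctan2(q[1],q[0])).round(1))
rr=np.hypot(W[...,0]-C[0],W[...,1]-C[1]);an=np.degrees(np.arctan2(W[...,1]-C[1],W[...,0]-C[0]))
m=(W[...,2]>.055)&(W[...,2]<.063)&(rr<.045)
for a0 in (123,33,-147,-57):
    k=m&(np.abs((an-a0+180)%360-180)<15)
    if k.sum()>3: print(a0,k.sum(),'r',rr[k].min().round(4),np.percentile(rr[k],[50,95]).round(4))
k=(np.abs(an-123)<12)&(rr<.05)&(rr>.02)
for lo in np.arange(.034,.064,.003):
    q=k&(W[...,2]>lo)&(W[...,2]<lo+.003)
    if q.sum(): print(round(lo,3),q.sum(),rr[q].min().round(4),np.median(rr[q]).round(4),rr[q].max().round(4))
E
```

```text
[0.5143 0.3117 0.058 ] 0.0271 123.3
[0.5078 0.3076 0.058 ] 0.0283 139.3
[0.5207 0.3158 0.058 ] 0.028 107.7
[0.5098 0.3172 0.036 ] 0.0342 124.6
123 100 r 0.0209 [0.0252 0.0279]
33 41 r 0.0241 [0.0266 0.0281]
-147 34 r 0.0238 [0.0266 0.0282]
0.034 145 0.0337 0.0392 0.0437
0.037 16 0.0342 0.0344 0.043
0.04 17 0.0285 0.0343 0.0352
0.043 94 0.0271 0.0311 0.035
0.046 13 0.0273 0.0277 0.0281
0.049 14 0.0274 0.0276 0.0286
0.052 14 0.0272 0.0275 0.0282
0.055 65 0.0209 0.0254 0.0279
0.058 14 0.0213 0.0244 0.0274
```

The jaws have come in 4.5–5 mm onto the tenon and the handle now sits at the stop, about 1.09 rad from its start. The blank is upright and seated, and all cups are on the board. Now to the red stop, turning the wrist back on the way.

Emit:
{"op": "jog_arm", "data": {"delta_pos": [[0,-0.6,0],[0.05,-0.98,0],[0.05,-0.98,0],[0.05,-0.98,0],[0.05,-0.98,0],[0.05,-0.98,0],[0.05,-0.98,0],[0.05,-0.98,0],[0.05,-0.98,0],[0.05,-0.98,0],[0.05,-0.98,0],[0.05,-0.98,0]], "twist": [1,1,1,1,1,1,1,1,1,1,0,0]}}

```text
t: 42.15
eef_pos: [0.5072, -0.1023, 0.1817]
orientation: [0.06, 1.572, -0.059]
ft_force: [1.2, 0.9, -0.4]
width: 1.002
```

Emit:
{"op": "jog_arm", "data": {"delta_pos": [[0.05,-0.98,0],[0.05,-0.98,0],[0.05,-0.98,0],[0.05,-0.98,0],[0.05,-0.8,0],[0.05,-0.4,0],[0,0,0],[0,0,0]], "twist": [0,0,0,0,0,0,0,0]}}

```text
t: 42.95
eef_pos: [0.5193, -0.3047, 0.1818]
orientation: [0.061, 1.572, -0.059]
ft_force: [-0.8, -0.1, -0.4]
width: 0.999
```

```bash
python3 wc.py w25 .078 .09; python3 cups.py
```

```text
t 42.95 pos [ 0.5193 -0.3047  0.1818] xdir [-0.002  0.001 -1.   ] ydir ang 85.64 F [-0.84 -0.12 -0.4 ] w 0.999 q [-0.551  0.422  1.702  0.     1.019 -2.046]
px [ 40. 179.] 422 c [ 0.5003 -0.4817] r 0.0294 rel [-0.019 -0.177] zmax 0.09
px [246. 184.] 1698 c [ 0.5183 -0.3115] r 0.0206 rel [-0.001  -0.0068] zmax 0.0883
px [495. 298.] 167 c [ 0.6542 -0.0858] r 0.0197 rel [0.1348 0.2189] zmax 0.0817
scene px [367. 177.] 145 c [0.3606 0.3106] r 0.0264 col [29. 82. 22.] zmax 0.08
scene px [356. 228.] 69 c [0.5323 0.2869] r 0.0248 col [ 53.  88. 118.] zmax 0.084
scene px [216. 247.] 169 c [ 0.6694 -0.0868] r 0.0261 col [12. 26. 77.] zmax 0.085
scene px [254. 252.] 171 c [0.6663 0.017 ] r 0.0261 col [10. 13. 17.] zmax 0.084
scene px [293. 257.] 169 c [0.6602 0.1201] r 0.0258 col [13. 16. 20.] zmax 0.084
scene px [366. 320.] 47 c [0.7943 0.3106] r 0.0128 col [70. 62. 43.] zmax 0.085
top px [146.  95.] 74 c [0.7966 0.2972] r 0.0257 col [61. 53. 40.] zmax 0.085
top px [296. 142.] 164 c [ 0.6667 -0.085 ] r 0.0261 col [22. 36. 68.] zmax 0.083
top px [255. 144.] 159 c [0.6639 0.0174] r 0.0259 col [20. 27. 35.] zmax 0.084
top px [213. 146.] 172 c [0.6584 0.1201] r 0.0262 col [20. 28. 37.] zmax 0.085
top px [150. 200.] 55 c [0.5274 0.284 ] r 0.0239 col [50. 61. 71.] zmax 0.085
top px [133. 267.] 193 c [0.3606 0.3119] r 0.0257 col [25. 56. 30.] zmax 0.082
```

View pics/w25.png

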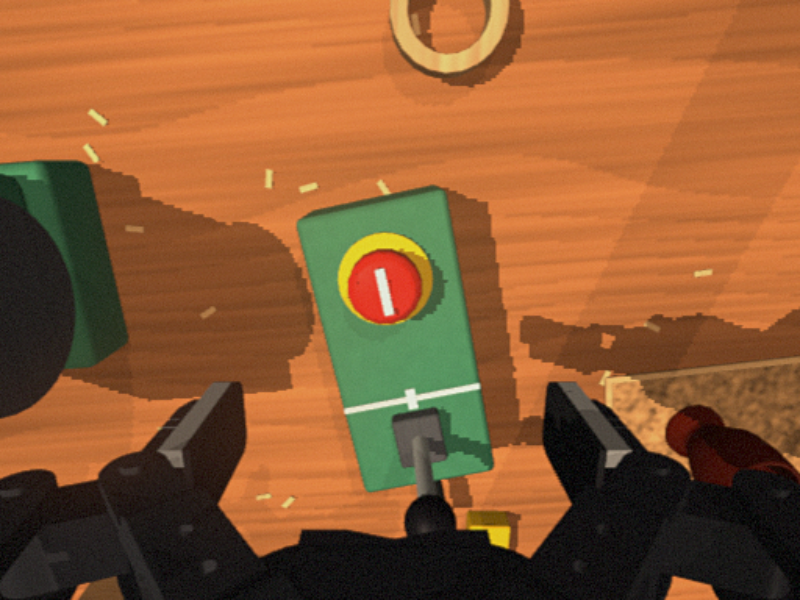

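View pics/scene_now.png

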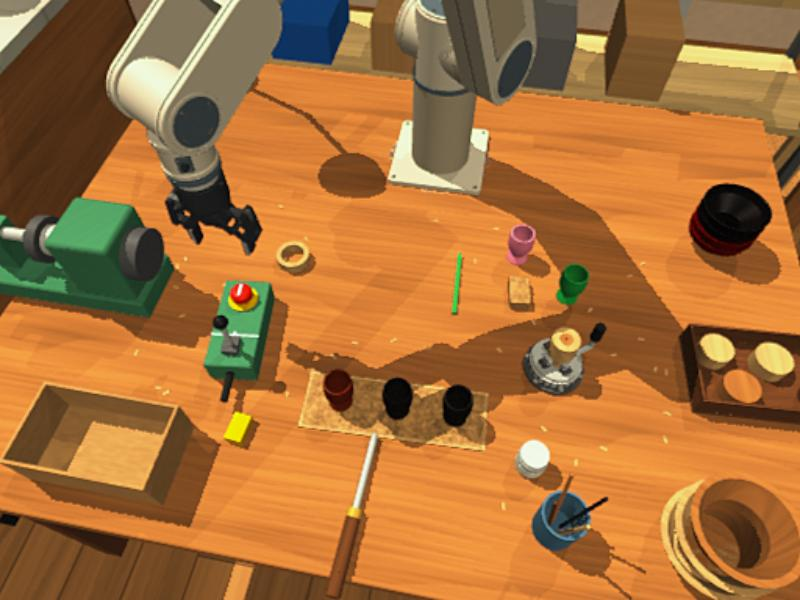

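The wrist view shows the latched cap at (385,287). The scene view confirms three cups on the board at (338,390), (397,398) and (458,405), the blank in the chuck at (566,345), and the lever upright. Gripping the cap.

Emit:
{"op": "jog_arm", "data": {"delta_pos": [[0.02,-0.13,-0.8],[0,0,-0.9],[0,0,-0.9],[0,0,-0.6],[0,0,-0.3],[0,0,-0.12],[0,0,0],[0,0,0]], "twist": [0,0,0,0,0,0,0,0]}}

```text
t: 43.9
eef_pos: [0.5216, -0.3111, 0.0391]
orientation: [0.058, 1.568, -0.06]
ft_force: [0.2, -0.1, 0.6]
width: 0.999
```

Emit:
{"op": "jog_arm", "data": {"delta_pos": [[0,0,0],[0,0,0],[0,0,0],[0,0,0],[0,0,0],[0,0,0],[0,0,0],[0,0,0]], "twist": [0,0,0,0,0,0,0,0], "gripper": 255, "squeeze": 40}}

```text
t: 44.7
eef_pos: [0.521, -0.3104, 0.0388]
orientation: [0.06, 1.569, -0.059]
ft_force: [-0.8, 3.6, 7.6]
width: 0.479
```

```bash
python3 wc.py w26 .078 .09; python3 -c "
from h import *
crop('scene','s26',110,210,140,240)"
```

```text
t 44.7 pos [ 0.521  -0.3104  0.0388] xdir [ 0.001  0.    -1.   ] ydir ang 85.65 F [-0.77  3.58  7.61] w 0.479 q [-5.570e-01  6.270e-01  1.760e+00  1.000e-03  7.550e-01 -2.053e+00]
px [253. 260.] 7500 c [ 0.5144 -0.3115] r 0.0341 rel [-0.0066 -0.0011] zmax 0.09
```

View pics/w26.png

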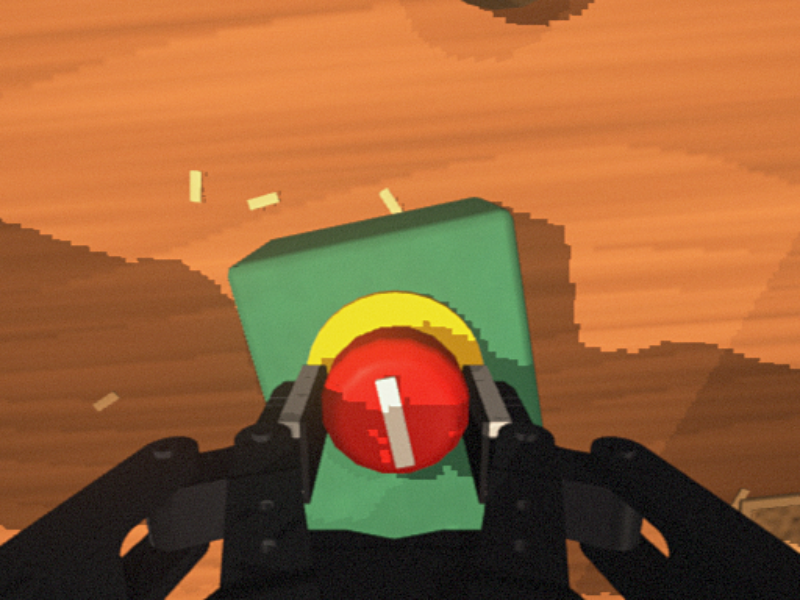

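View pics/s26.png

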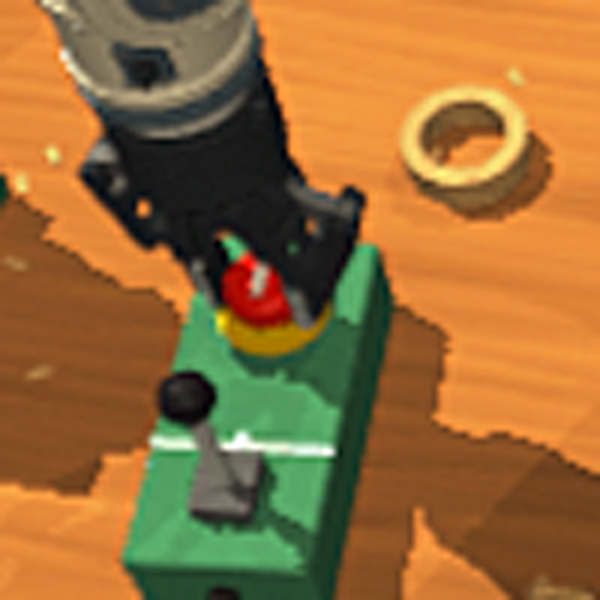

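The cap is held between the pads (41 mm opening). Twisting clockwise about 44 deg while rising 9 mm.

Emit:
{"op": "jog_arm", "data": {"delta_pos": [[0,0,0.03],[0,0,0.03],[0,0,0.03],[0,0,0.03],[0,0,0.03],[0,0,0.03],[0,0,0.03],[0,0,0.03],[0,0,0],[0,0,0]], "twist": [-0.92,-0.92,-0.92,-0.92,-0.92,-0.92,-0.92,-0.92,0,0]}}

```text
t: 45.8
eef_pos: [0.5201, -0.3119, 0.048]
orientation: [0.659, 1.468, -0.662]
ft_force: [-4.2, -4.7, 3.4]
width: 0.475
```

```bash
python3 wc.py w27 .078 .09; python3 -c "
from h import *
s=r.observe();print(s['moment'])
crop('scene','s27',110,210,140,240)"
```

```text
t 45.8 pos [ 0.5201 -0.3119  0.048 ] xdir [-0.001 -0.002 -1.   ] ydir ang 41.56 F [-4.2  -4.69  3.39] w 0.475 q [-0.559  0.612  1.758 -0.002  0.771 -1.282]
px [253. 240.] 2561 c [ 0.516  -0.3087] r 0.0341 rel [-0.0041  0.0032] zmax 0.09
[-0.78467145  0.76668791  0.23740956]
```

View pics/w27.png

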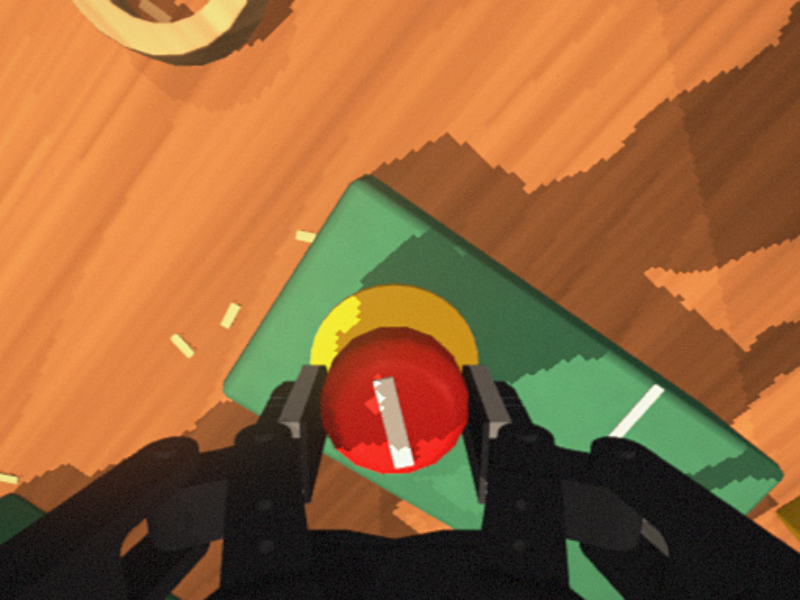

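Emit:
{"op": "jog_arm", "data": {"delta_pos": [[0,0,0],[0,0,0],[0,0,0],[0,0,0]], "twist": [-0.5,-0.5,0,0]}}

```text
t: 46.3
eef_pos: [0.5208, -0.3129, 0.0482]
orientation: [0.739, 1.438, -0.743]
ft_force: [-3.3, -8.3, 1.8]
width: 0.479
```

```bash
python3 wc.py w28 .078 .09; python3 -c "
from h import *
s=r.observe();print(s['moment'])"
```

```text
t 46.3 pos [ 0.5208 -0.3129  0.0482] xdir [ 0.001 -0.003 -1.   ] ydir ang 35.55 F [-3.31 -8.28  1.79] w 0.479 q [-0.559  0.613  1.757 -0.003  0.77  -1.178]
px [253. 238.] 2508 c [ 0.5174 -0.3091] r 0.0342 rel [-0.0034  0.0038] zmax 0.09
[-1.35828415  0.60786805  0.18226064]
```

Emit:
{"op": "jog_arm", "data": {"delta_pos": [[0,0,0],[0,0,0],[0,0,0],[0,0,0],[0,0,0],[0,0,0.5],[0,0,0.8],[0,0,1],[0,0,1],[0,0,0.6],[0,0,0]], "twist": [0,0,0,0,0,0,0,0,0,0,0], "gripper": 0}}

```text
t: 47.45
eef_pos: [0.5228, -0.312, 0.2077]
orientation: [0.74, 1.433, -0.741]
ft_force: [0.8, -0.3, 0.5]
width: 0.996
```

```bash
python3 wc.py w29 .078 .105; python3 lev.py
```

```text
t 47.45 pos [ 0.5228 -0.312   0.2077] xdir [ 0.006 -0.004 -1.   ] ydir ang 35.51 F [ 0.78 -0.3   0.49] w 0.996 q [-0.558  0.397  1.673  0.     1.063 -1.177]
px [249. 173.] 1624 c [ 0.5187 -0.3115] r 0.0209 rel [-0.0041  0.0005] zmax 0.0971
px [156. 315.] 317 c [ 0.5288 -0.4814] r 0.0152 rel [ 0.006  -0.1694] zmax 0.105
t 47.5 pos [ 0.5216 -0.3112  0.2053] xdir [ 0.003 -0.002 -1.   ] ydir ang 35.51 F [ 0.76 -0.34 -0.74] w 1.0 q [-0.558  0.4    1.676  0.     1.062 -1.177]
[[321.30858115   0.         252.04130724]
 [  0.         321.30858115 192.58914284]
 [  0.           0.           1.        ]]
318 ball [ 0.62804514 -0.29906909  0.13226174] 0.020475422226825232
box ((579.8195190429688, -385.45196533203125), (188.21929931640625, 251.7584686279297), 8.407181739807129)
mark [ 0.59803961 -0.3010256 ] ((598.0396118164062, -301.0256042480469), (15.645105361938477, 87.06764221191406), 14.282855987548828) 491
ball y-off from mark -0.001976733860162736 from box 0.07934914866943055
```

View pics/w29.png

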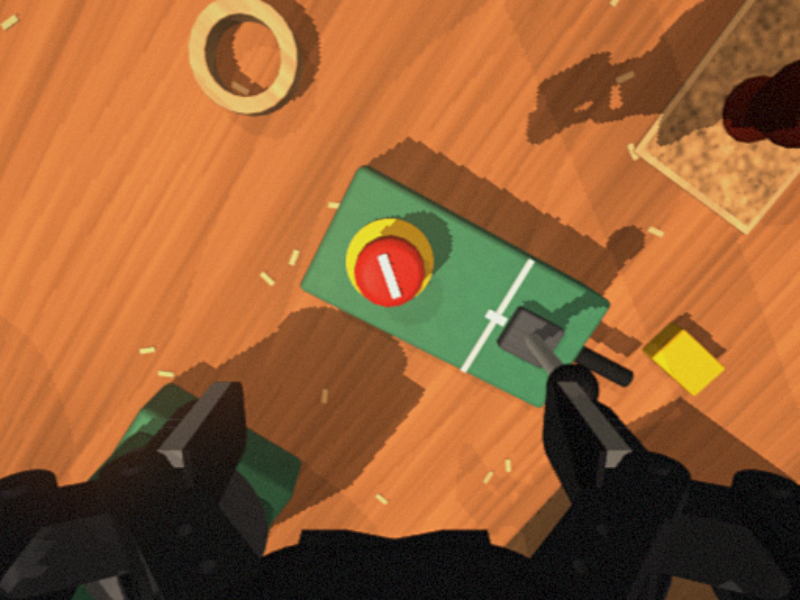

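The cap is up, with its top at about z .097. I'll move the arm clear and do the final checks.

Emit:
{"op": "jog_arm", "data": {"delta_pos": [[-0.3,0.5,0.5],[-0.3,0.9,0.5],[-0.3,0.9,0.5],[-0.3,0.9,0.3],[-0.3,0.9,0],[0,0.9,0],[0,0,0],[0,0,0]], "twist": [0,0,0,0,0,0,0,0]}}

```text
t: 48.45
eef_pos: [0.4602, -0.1101, 0.2744]
orientation: [0.74, 1.443, -0.741]
ft_force: [0.1, -0.9, -0.1]
width: 1.0
```

```bash
cat > fin.py <<'E'
from h import *
for n in ['scene','top']:
    d=cam(n);W=pts(d);hsv=cv2.cvtColor(d['pixels'],cv2.COLOR_BGR2HSV)
    m=((hsv[...,0]<8)|(hsv[...,0]>172))&(hsv[...,1]>150)&(hsv[...,2]>60)&(np.hypot(W[...,0]-.52,W[...,1]+.309)<.035)
    if m.sum(): print(n,'cap z pct',np.percentile(W[m][:,2],[50,80,95]).round(4))
    m=(W[...,2]>.122)&(W[...,2]<.165)&(np.hypot(W[...,0]-.622,W[...,1]+.296)<.035)
    P=W[m]
    if len(P)>10:
        # fixed-radius sphere fit
        from scipy.optimize import least_squares
        f=least_squares(lambda c:np.linalg.norm(P-c,axis=1)-.013,P.mean(0)-[0,0,.008]).x
        print(n,'ball',len(P),f.round(4))
    d0=dict(np.load(n+'0.npz'))
    h0=cv2.cvtColor(d0['pixels'],cv2.COLOR_BGR2HSV);W0=pts(d0)
    g=(hsv[...,0]>55)&(hsv[...,0]<90)&(hsv[...,1]>80)&(np.abs(W[...,2]-.055)<.004)&(np.abs(W[...,1]+.3)<.07)&(np.abs(W[...,0]-.57)<.12)
    print(n,'box',rect(W,g))
    x=(115,195,165,245) if n=='scene' else (345,425,120,240)
    im=d['pixels'][x[2]:x[3],x[0]:x[1]];cv2.imwrite(f'pics/f_{n}.png',cv2.resize(im,None,fx=5,fy=5,interpolation=cv2.INTER_CUBIC))
E
python3 fin.py; python3 cups.py
```

```text
scene cap z pct [0.0907 0.0932 0.095 ]
scene ball 78 [ 0.623  -0.2966  0.1391]
scene box ((570.019775390625, -303.05853271484375), (189.9944305419922, 87.23320770263672), 7.584695816040039)
top ball 110 [ 0.624  -0.2946  0.1399]
top box ((642.75341796875, -291.48992919921875), (37.184974670410156, 85.26765441894531), 2.4585323333740234)
scene px [367. 177.] 152 c [0.3606 0.3102] r 0.0265 col [32. 94. 25.] zmax 0.082
scene px [357. 228.] 69 c [0.5343 0.2862] r 0.0245 col [ 57.  94. 124.] zmax 0.085
scene px [215. 247.] 162 c [ 0.6692 -0.0868] r 0.0261 col [13. 28. 80.] zmax 0.083
scene px [254. 252.] 168 c [0.6658 0.0162] r 0.0265 col [15. 20. 27.] zmax 0.084
scene px [293. 257.] 167 c [0.6599 0.1197] r 0.0263 col [14. 18. 23.] zmax 0.085
scene px [366. 320.] 46 c [0.7938 0.312 ] r 0.0135 col [68. 61. 41.] zmax 0.085
top px [147.  95.] 80 c [0.7969 0.2972] r 0.0258 col [57. 49. 37.] zmax 0.085
top px [296. 143.] 162 c [ 0.6665 -0.085 ] r 0.026 col [20. 33. 67.] zmax 0.084
top px [255. 144.] 161 c [0.6637 0.0175] r 0.0258 col [21. 30. 40.] zmax 0.085
top px [214. 146.] 170 c [0.6586 0.1202] r 0.0262 col [20. 28. 37.] zmax 0.085
top px [150. 200.] 50 c [0.5274 0.284 ] r 0.0239 col [56. 68. 80.] zmax 0.084
top px [133. 267.] 190 c [0.3605 0.3111] r 0.0257 col [29. 70. 36.] zmax 0.082
```

View pics/f_scene.png

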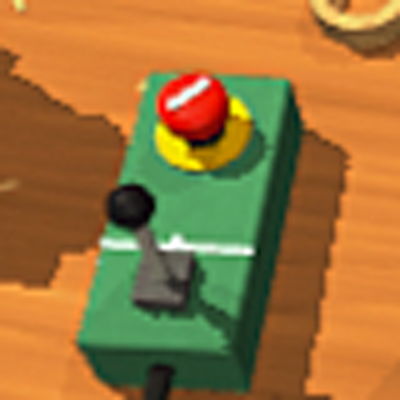

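View pics/f_top.png

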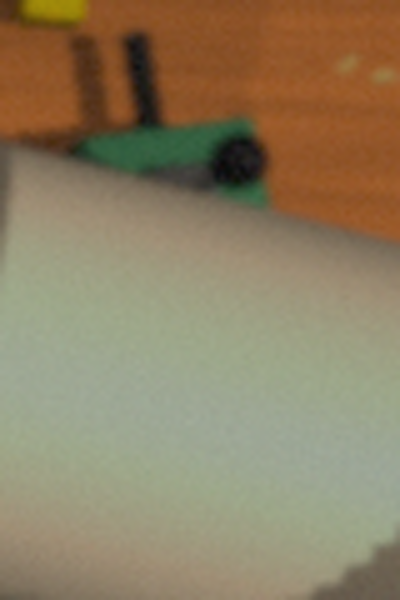

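View pics/scene_now.png

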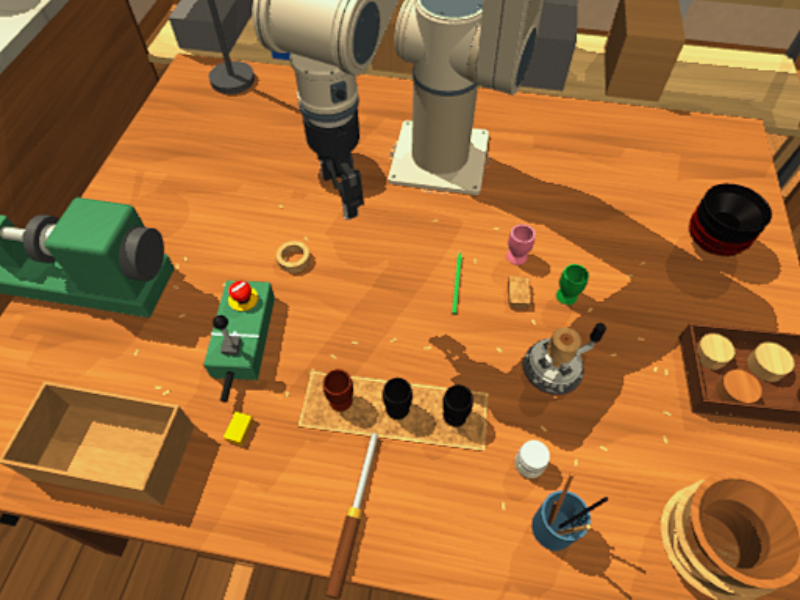

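Final view: the cap is back to its starting height profile (95th percentile .095). The lever ball is within about 1 mm of the box axis at z .1395. Three cups are upright on the board, the blank is upright in the chuck, and the bystanders are where they were. Handing in.

```bash
python3 -c "
from h import *
st();print(r.close_job())"
```

```text
t 48.65 pos [ 0.4606 -0.1116  0.2749] xdir [-0.001  0.    -1.   ] ydir ang 35.44 F [ 0.15  0.48 -0.98] w 0.999 q [-0.263  0.118  1.885 -0.     1.14  -0.881]
the job is handed in; nothing more can be done
None
```

I did every step in the order asked and handed the job in at t = 48.65 s. It gave no verdict, and one check, that the sleeve is fully home, is inferred rather than directly seen.

**What I did:** I pushed the red stop down until it latched, then set the lever upright. The three cups present (one red-brown, two black) went onto the drying board; one black cup had been knocked aside and was found again. The blank went into the chuck and the sleeve was turned clockwise until it stopped. Last, I twisted the red stop clockwise about 44° (commanded to 50°) and it came up.

**Last checks:**
- **Red stop:** the cap is back to its starting height, with its top at about 95 mm.
- **Lever:** the ball is within about 1 mm of the box's centre line, 139–140 mm above the table, so it is upright.
- **Cups:** all three stand upright on the board, with rims about 84 mm above the table.
- **Blank:** it stands upright on the chuck face. This was measured after the sleeve was turned.
- **Other things on the bench:** they look unmoved in the last picture; I did not measure each one.

**What disagreed:**
- **Fingertips:** they ended about 25 mm short of the stated tool point. My first push on the stop therefore stopped above the cap, and I corrected for this from then on.
- **Sleeve travel:** I measured about 1.09 rad of turn, not 1.25. I take it as home for two reasons. It hit a hard stop, moving only about 0.6° when the push rose from 47 to 76 N. The jaws also moved in only 4.5–5 mm, which fits a sleeve that started at about 0.16 rad.

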